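Tip a glaze test bar out of its tray and lay it on the sample rack

ROBOT

A 7-joint arm with a two-finger parallel gripper is mounted at the origin on a cart in front of the work surface, level with it; the furniture and walls round the work are solid. World frame = base frame: x ahead of the robot, y to its left, z up, the work surface at z = 0. Lengths are in mm, angles in rad, forces in N, time in s.
With the tool pointing down it reaches from about 425 to 875 mm from the base axis. Payload 9.9 kg.
Tool frame: the origin (TCP) lies at the centre of the arm's flange, where the gripper is bolted on; the fingertips stand 173 mm ahead of it and the grasp point (between the pads) lies 155 mm ahead of it; z points along the fingers, y is the direction in which the jaws open and shut (so a half turn about z gives the same grasp; the last joint's range is limited). The gripper opens to 85 mm and grips with 20 to 120 N. Pads are 22 mm wide; open, the fingers measure 114 mm over their backs; the gripper's body (76 mm by 85 mm) begins 54 mm behind the grasp point. The pads swing forward as they close: fully open they stand 13 mm farther back than shut.
Start: joints at [-1.408, 0.576, 0.025, 1.437, -0.015, 1.129, -0.057], TCP at [164.898, 654.556, 404.689] pointing down, gripper open.
Joint ranges: [-2.76, 2.76], [-0.34, 2.15], [-1.52, 1.57], [0.19, 2.46], [-1.09, 4.23], [0.17, 1.99], [-2.82, 2.82]. Speed limits (rad/s): [2.22, 2.22, 3.01, 3.01, 3.14, 3.14, 3.14].

INTERFACE

Orientations are given as a 3x3 rotation matrix whose columns are the frame's x, y, z axes.
In Python, from cell import env, cams, finish_job gives the robot as it stands.
- The arm moves only by the tool step_arm, never from a script. Its argument "plan" is one flat list of numbers, 7 for each row, row after row: the finger opening in mm, from 0 to 85.4, then the shift along the tool's x, y, z in mm, then the turn, a rotation vector about the tool's x, y, z in rad. A call has 1 to 12 rows; each row is the pose to reach, as a shift and turn from the pose commanded when the call began, along the tool's axes at that moment; what a row does not reach only later rows make up. A row lasts 1/12 s, in which the tool goes at most 41.7 mm and 7.16 degrees, less where a joint would pass 70% of its speed; a pose out of reach is approached as far as the arm can. A call with a gripper value outside its range is refused whole. The fingers move at their own pace and stop on an object; the grip force is fixed at half the most. Time passes only in rows, so rows that repeat a pose let the fingers close. It gives the time, the measured TCP pose, the force and the opening at its end, in the units of the state.
- env.get_state(): the state, without advancing time (a new reading comes with each control period).
- cams.read_camera(name): name is "scene" or "top"; returns a dict with "pixels" (400x640x3 uint8, red, green, blue), "z_map" (400x640 float32, mm along the optical axis (not along the pixel's ray), 0 where there is no reading), "K" (3x3 intrinsics, pixels), "extrinsics" (4x4, takes a point from world to camera coordinates). Camera axes: x right, y down, z forward; pixel columns grow to the right and rows downward; lengths in mm; the calibration is good to about 2 mm. A picture is of the moment at which its call begins.
- finish_job(): hands the job in, once; it reports no verdict.
The state is a dict: "t": time; "joint_pos": joint angles; "joint_vel": joint speeds; "joint_torque": joint torques, N m; "tcp_pos": TCP position; "eef_rot": TCP orientation; "wrist_force": force on the tool from outside, world axes, zero at the start; "moment": the same for the moment, N m; "finger_gap": finger opening in mm.
Only numpy, scipy, OpenCV 4.12 (cv2) and the standard library are available. Lean on these libraries where they do the work, as an engineer would, in place of code of your own. Each camera call takes 0.05 s, during which the arm holds its last target.

TASK

Lift the tray by its handle board so that it tips up on its other end and the green glaze test bar slides down to the open end with the finger notches, then set the tray flat again and let go of it. Take the bar by its sides at the notches and lay it, glaze up and bare end down on the ledge like its neighbours, in the empty middle place of the sloping rack; lay it down on the slats before letting go, and do not disturb the two bars already on the rack or the pot, cup and tape roll around.

Things in the scene. Friction and masses are not known exactly. Their poses are not given: they have to be found in the camera images.
- tray: Loose shallow wooden tray, 229 x 78 mm, 0.35 kg, slick white floor. Origin: centre of its underside, on the table; x along its length to the handle board, z up. Floor top 14 mm, walls 30 mm above the table; inside 56 mm wide, from x -105 to +105 mm. The bar starts to slide at a tip of 10 to 15 degrees and slides surely at 25 to 30.
- tray_handle (a point): Middle of the tray's upright handle board, at tray x +110 mm, 50 mm above the underside. The board is 10 mm thick (along the tray's x), 68 mm wide, its top 67 mm above the underside. Pinch it across its thickness, fingertips no lower than 28 mm above the underside so as to clear the bar.
- tray_pivot (a point): Axis of the round foot (10 mm in diameter, along the tray's y) under the low end, tray x -106 mm, 5 mm above the underside. Lifted by the handle board, the tray tips up on this foot, so the hand must swing round this axis and turn with the tray. A second such foot is at tray x +100 mm.
- tray_end (a point): Foot of the inner face of the end wall at the tray's low end (tray x -105 mm, on the floor); the inside is 66 mm wide here. The bar slides until its bare end stops at this wall.
- tray_notch (a point): On the floor's top midway between the two finger notches (tray x -50 mm, 14 mm above the underside). From x -75 to -30 mm there are no side walls and the floor is 26 mm wide, with open space beside it down to the table. The middle of the bar is here when it lies at the low end; fingertips may reach beside it to 3 mm above the table.
- bar: The test bar to move: flat fired clay, 110 x 46 x 8 mm, 90 g, green glaze on top but for a bare buff end. Origin: centre of its underside; x along it to the glazed end, z out of its upper side. It starts in the tray near the handle, bare end to the low end, where the walls leave no room for a finger beside it. Grip it across its 46 mm.
- bar_foot (a point): Middle of the bar's bare end, on the underside (bar x -55 mm).
- bar_head (a point): Middle of the bar's glazed end, on the underside (bar x +55 mm).
- rack_board: Slope of a fixed slatted rack, rising at 0.44 rad (25 degrees) away from the robot. Origin: lower end of the middle slat's top, at the ledge, 40 mm above the table; x up the slope, y to the left, z square out of the slats. Three places 86 mm apart along y, the middle one (y = 0) empty. A bar let go on a slat slides down to the ledge by itself.
- rack_ledge (a point): Same point as the rack_board's origin: where the middle of the bar's bare end belongs. The ledge stands 10 mm proud of the slats. At rack_board x +12 mm two pins of 5 mm diameter, at y +30 and -30 mm, 10 mm proud of the slat, stand on either side of the bar's foot.
- rack_place (a point): Middle of the empty place: rack_board x +55 mm on the slat's top; the centre of the bar's underside belongs here, bar x along rack_board x. The slat is 124 mm long, 30 mm wide and 12 mm thick; beside it, from rack_board x 25 to 95 mm, fingertips may reach 10 mm below its top.
- bar_blue: Test bar with blue glaze, 110 x 46 x 8 mm, loose, on the rack's left place (rack_board y +86 mm). Leave alone.
- bar_white: Test bar with white glaze, 110 x 46 x 8 mm, loose, on the rack's right place (rack_board y -86 mm). Leave alone.
- pot_c: Yellow pigment pot with blue cap, 49 mm in diameter, 62 mm high; origin at its underside. Leave alone.
- bisque_cup: Small unglazed cup, 68 mm in diameter, 48 mm high; origin at its underside. Leave alone.
- tape_roll: Roll of masking tape lying flat, 105 mm in diameter, 20 mm high; origin at its underside. Leave alone.

How it is judged (in metres and radians):
On the way, in this order (a step that is already met when the one before it is completed fails the run):
1. the tray is tipped up (over 10 degrees) and the bar has slid down to its low end (bare end within 7 mm of the end wall) (angle between tray's own z axis and vertical above 0.17 rad and x of bar_foot in the frame of tray below -0.098 m and z of each of bar_foot, bar_head in the frame of tray below 0.022 m), for 0.1 s.
2. the tray stands flat on the table again, let go, with the bar still at its low end (within 15 mm) (angle between tray's own z axis and vertical below 0.04 rad and height (world z) of tray below 0.006 m and contact force between the fingers and tray below 0.3 N and x of bar_foot in the frame of tray below -0.09 m), for 0.2 s.
3. the bar is laid in the rack's middle place (within 8 mm of the slat along its whole length, 12 mm of its middle line) while the fingers still hold it (contact force between the fingers and bar above 0.3 N and z of bar_foot in the frame of rack_board between -0.004 and 0.008 m and z of bar_head in the frame of rack_board between -0.004 and 0.008 m and distance between bar and rack_place below 0.035 m and y of bar in the frame of rack_board between -0.012 and 0.012 m), for 0.1 s.
At the end, for the whole second after the job is handed in: The green bar rests in the rack's middle place, glaze up, its bare end on the ledge (within 5 mm) between the two pins (within 9 mm of the middle), lying on the slat (within 4 mm) and in line with it (within 7 degrees), at rest; the tray stands flat on the table (x of bar_foot in the frame of rack_board between -0.004 and 0.005 m and y of bar_foot in the frame of rack_board between -0.009 and 0.009 m and z of each of bar_foot, bar_head in the frame of rack_board below 0.004 m and angle between the x axis of bar and the x axis of rack_board, either way round below 0.12 rad and angle between bar's own z axis and vertical below 0.8 rad and linear speed of bar below 0.02 m/s and angle between tray's own z axis and vertical below 0.04 rad and height (world z) of tray below 0.006 m); the robot touches nothing.
It fails at once if a bar already on the rack is shifted by more than 10 mm (distance of any of bar_blue, bar_white from where it was at the start of the episode above 0.01 m).
It fails at once if the pot, the cup or the tape roll is shifted by more than 20 mm (distance of any of pot_c, bisque_cup, tape_roll from where it was at the start of the episode above 0.02 m).
It also fails if it takes over 61 s, if anything falls off the work surface, if the arm or the gripper's body presses on something with over 40 N, if the wrist force passes 120 N, or if a joint passes its speed limit or range.

## Working session

There is one attempt and no reset: what is moved stays moved. The work goes in short steps, Python scripts to look and compute and a tool call to move; the robot and the scene stay as the last step left them, time stands still between calls to the robot, and variables do not carry over. Pictures are saved under pics/ and viewed, and the job is handed in when it is done.

Besides the shell and the picture viewer there is one more tool, called after "Emit:" as a command line: name --argument value ..., lists and objects as JSON in quotes. step_arm: Moves the arm, as the interface text tells. Its arguments: {"type":"object","properties":{"plan":{"type":"array"}},"required":["plan"]}

```bash
ls; mkdir -p pics; python3 - <<'E'
from cell import env,cams
import cv2,numpy as np
s=env.get_state()
print(s)
for n in("scene","top"):
    d=cams.read_camera(n)
    cv2.imwrite(f"pics/{n}0.png",d["pixels"][...,::-1])
    np.savez(f"/tmp/{n}0.npz",**d)
    print(n,d["K"],d["extrinsics"])
E
```

```text
pics
{'t': 0.0, 'joint_pos': array([-1.40780385,  0.57651767,  0.0248407 ,  1.43790358, -0.01497506,
        1.12899192, -0.05646303]), 'joint_vel': array([ 0.00057154, -0.00127009, -0.00023517,  0.00032549, -0.00065063,
       -0.00100141, -0.0005488 ]), 'joint_torque': array([-9.60702309e-04, -7.65774965e+01,  2.24951841e+00, -2.85977912e+01,
        1.50712539e-02,  1.24531638e-02, -1.87893716e-05]), 'tcp_pos': array([164.84124847, 654.39317797, 403.85362182]), 'eef_rot': array([[-9.69721683e-01,  2.44212549e-01, -2.96311337e-04],
       [ 2.44212706e-01,  9.69720354e-01, -1.60896620e-03],
       [-1.05590602e-04, -1.63261240e-03, -9.99998662e-01]]), 'wrist_force': array([0.66824762, 0.17526975, 0.39630949]), 'moment': array([-0.01093873,  0.03639631,  0.00113696]), 'finger_gap': 85.34771499302086}
scene [[502.24625202   0.         319.91314644]
 [  0.         502.24625202 198.02837332]
 [  0.           0.           1.        ]] [[ 6.67178411e-01 -7.44774410e-01 -1.35663543e-02 -3.37337323e+02]
 [-5.32780916e-01 -4.64385395e-01 -7.07453674e-01  3.56746890e+02]
 [ 5.20593375e-01  4.79225713e-01 -7.06629502e-01  1.03546744e+03]
 [ 0.00000000e+00  0.00000000e+00  0.00000000e+00  1.00000000e+00]]
top [[471.47801986   0.         317.04449436]
 [  0.         471.47801986 203.49219448]
 [  0.           0.           1.        ]] [[-1.70774335e-02 -9.99801153e-01 -1.02963531e-02  5.94728942e+01]
 [-9.95530480e-01  1.79593284e-02 -9.27174549e-02  5.66810349e+02]
 [ 9.28839340e-02  8.66695719e-03 -9.95639221e-01  1.48959348e+03]
 [ 0.00000000e+00  0.00000000e+00  0.00000000e+00  1.00000000e+00]]
```

View pics/scene0.png

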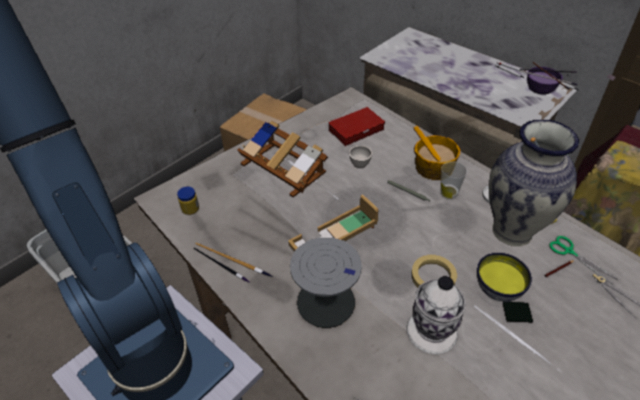

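View pics/top0.png

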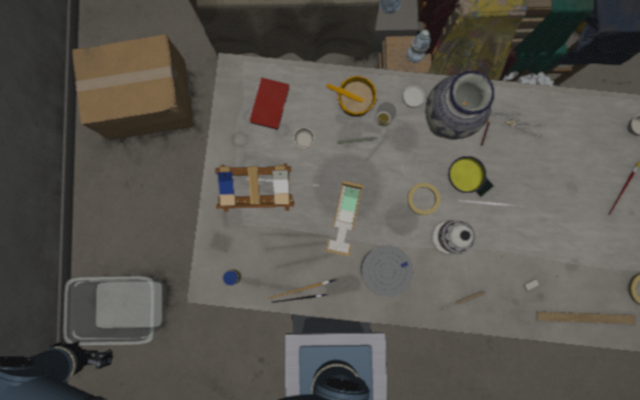

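```bash
cat > h.py <<'E'
import numpy as np,cv2
def load(n,k=0):
    d=np.load(f"/tmp/{n}{k}.npz");return d["pixels"],d["z_map"],d["K"],d["extrinsics"]
def ray(u,v,K,E,z):
    R,t=E[:3,:3],E[:3,3];c=-R.T@t
    d=R.T@np.linalg.inv(K)@np.array([u,v,1.])
    return c+d*(z-c[2])/d[2]
def cloud(z,K,E):
    v,u=np.mgrid[:z.shape[0],:z.shape[1]]
    p=np.stack([(u-K[0,2])/K[0,0]*z,(v-K[1,2])/K[1,1]*z,z],-1)
    return (p-E[:3,3])@E[:3,:3]
def proj(P,K,E):
    p=E[:3,:3]@np.asarray(P,float)+E[:3,3];q=K@p;return q[:2]/q[2]
def crop(img,x0,y0,x1,y1,s,f):
    cv2.imwrite(f,cv2.resize(img[y0:y1,x0:x1,::-1],None,fx=s,fy=s,interpolation=cv2.INTER_CUBIC))
E
python3 - <<'E'
from h import *
a,z,K,E=load("top");crop(a,205,150,405,290,4,"pics/topc0.png")
b,zb,Kb,Eb=load("scene");crop(b,220,100,400,250,4,"pics/scenec0.png")
P=cloud(z,K,E)
for n,(u,v) in dict(table=(300,220),pot=(231,277),wheel=(385,270),tape=(424,184),barG=(347,203),handle=(350,184),rack=(254,187)).items(): print(n,P[v,u].round())
E
```

```text
table [517. 106.   2.]
pot [340. 320.  62.]
wheel [ 358. -147.  144.]
tape [ 625. -297.   21.]
barG [568. -47.  19.]
handle [623. -55.  69.]
rack [620. 247.  66.]
```

View pics/topc0.png

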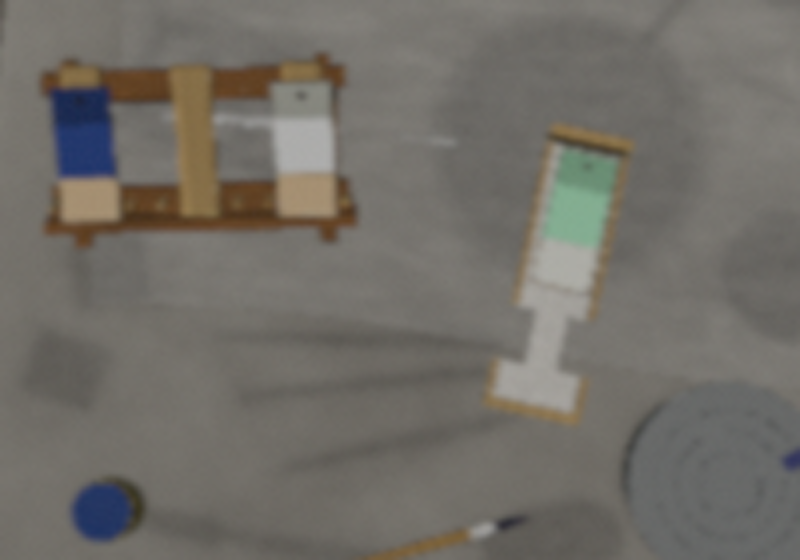

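View pics/scenec0.png

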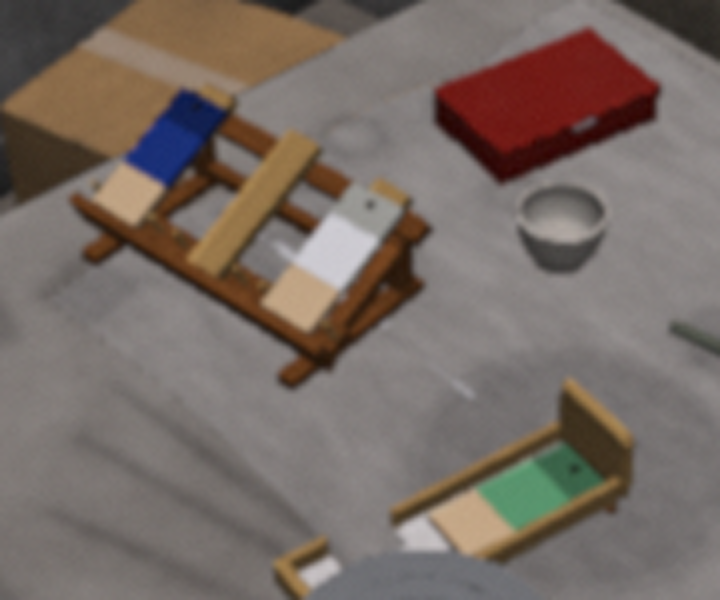

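```bash
python3 - <<'E'
from h import *
a,z,K,E=load("top");crop(a,320,175,370,260,9,"pics/tr0.png");crop(a,210,155,300,215,8,"pics/rk0.png")
h=cv2.cvtColor(a,cv2.COLOR_RGB2HSV)
wood=((h[...,0]>8)&(h[...,0]<25)&(h[...,1]>100)).astype(np.uint8)
sub=np.zeros_like(wood);sub[175:260,320:370]=wood[175:260,320:370]
n,l,st,c=cv2.connectedComponentsWithStats(sub)
for i in range(1,n):print(st[i],c[i])
g=((h[...,0]>55)&(h[...,0]<85)&(h[...,1]>60)).astype(np.uint8)
g[:,:320]=0;g[:,370:]=0;g[:175]=0;g[260:]=0
p=cv2.findNonZero(g);print(cv2.minAreaRect(p),len(p))
E
```

```text
[344 182  18   6  53] [352.41509434 184.50943396]
[327 250   2   1   2] [327.5 250. ]
[331 251   6   2   6] [333.5 251.5]
[340 253   9   2   9] [344.         253.66666667]
((349.6470642089844, 198.91177368164062), (11.399173736572266, 18.91777801513672), 14.03624439239502) 146
```

View pics/tr0.png

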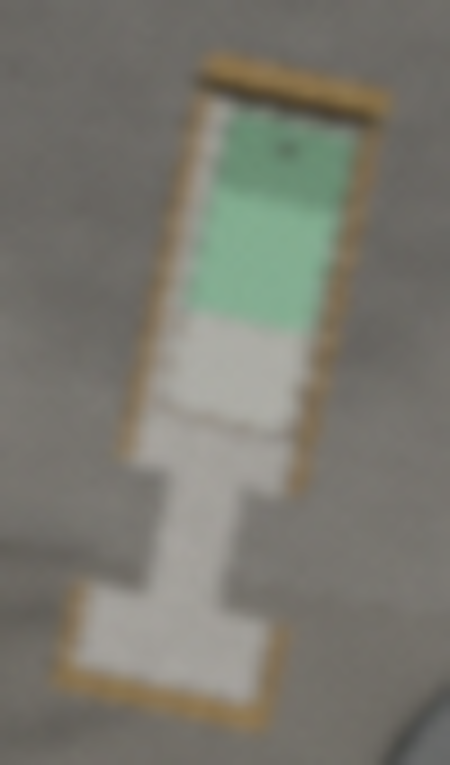

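View pics/rk0.png

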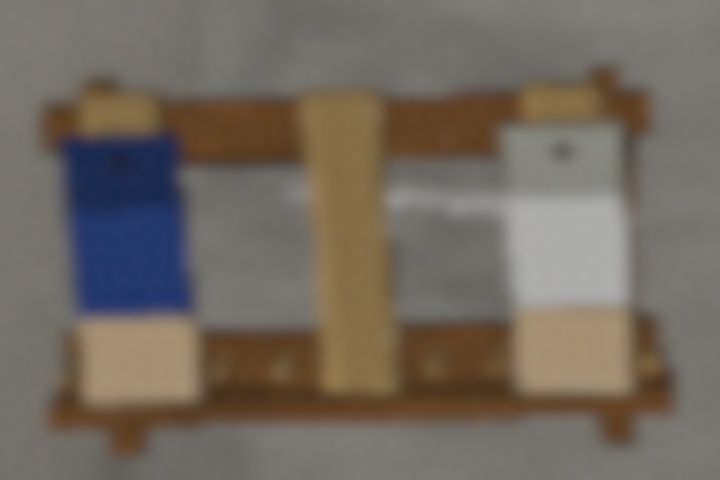

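```bash
python3 - <<'E'
from h import *
a,z,K,E=load("top");print("cam",-E[:3,:3].T@E[:3,3])
f=lambda x,y,zz,s=9,o=(320,175):ray((x+.5)/s-.5+o[0],(y+.5)/s-.5+o[1],K,E,zz)
hb=[f(*p,67) for p in((212,52),(393,92),(386,113),(202,78))]
ew=[f(*p,30) for p in((53,682),(266,727))]
sd=[f(*p,30) for p in((122,458),(298,493))]
nt=[f(*p,14) for p in((150,590),(222,605),(163,475),(243,490))]
for p in hb+ew+sd+nt:print(p.round(1))
hm=np.mean(hb,0);em=np.mean(ew,0);ax=(hm-em)[:2];print(hm,em,np.linalg.norm(ax),np.arctan2(ax[1],ax[0]))
g=lambda x,y,zz:f(x,y,zz,8,(210,155))
top=40+124*np.sin(.4363)
sl=[g(300,92,top),g(383,92,top),g(321,393,40),g(400,393,40)]
for p in sl:print(p.round(1))
print("bars:",[g(*p,40+8).round(1) for p in ((82,403),(200,403),(516,394),(634,394))])
print([g(*p,48+110*np.sin(.436)).round(1) for p in((65,137),(178,137),(498,123),(625,123))])
E
```

```text
cam [ 426.93332061   36.37129211 1536.263259  ]
[635.6 -34.   67. ]
[620.4 -96.8  67. ]
[613.  -94.1  67. ]
[626.5 -30.3  67. ]
[417.5  25.3  30. ]
[400.4 -49.5  30. ]
[496.1  -0.6  30. ]
[482.6 -62.7  30. ]
[449.5 -10.1  14. ]
[443.7 -35.7  14. ]
[490.5 -15.6  14. ]
[484.6 -44.1  14. ]
[623.88119396 -63.79283931  67.        ] [408.9186976  -12.06260293  30.        ] 221.09928131116794 -0.236157341589768
[682.2 264.1  92.4]
[681.6 231.9  92.4]
[569.8 264.4  40. ]
[569.2 232.8  40. ]
bars: [array([566.7, 358.2,  48. ]), array([565.9, 311.3,  48. ]), array([567.2, 185.7,  48. ]), array([566.4, 138.9,  48. ])]
[array([665.9, 355. ,  94.5]), array([665.1, 311.1,  94.5]), array([668.3, 187.1,  94.5]), array([667.3, 138. ,  94.5])]
```

```bash
cat >> h.py <<'E'
from scipy.spatial.transform import Rotation as Ro
YAW=-.234; TO=np.array([518.3,-38.5,0.])
u=np.array([np.cos(YAW),np.sin(YAW),0]);w=np.array([-u[1],u[0],0]);Z=np.array([0,0,1.])
RO=np.array([569.7,248.4,40.])
def delta(s,p,R):
    """shift, rotvec in current tool axes to TCP pose p,R"""
    R0=np.array(s["eef_rot"]);p0=np.array(s["tcp_pos"])
    return (R0.T@(np.asarray(p)-p0)).round(1),Ro.from_matrix(R0.T@R).as_rotvec().round(4)
RH=np.column_stack([w,u,-Z])  # tool at handle
E
python3 - <<'E'
from h import *
from cell import env
s=env.get_state()
print(delta(s,TO+110*u+[0,0,300],RH))
E
```

```text
(array([-622. , -584.1,  104.8]), array([-1.1000e-03,  1.2000e-03,  1.5581e+00]))
```

Emit:
step_arm --plan '[85, -622, -584, 60, 0, 0, 1.558, 85, -622, -584, 60, 0, 0, 1.558, 85, -622, -584, 60, 0, 0, 1.558, 85, -622, -584, 60, 0, 0, 1.558, 85, -622, -584, 60, 0, 0, 1.558, 85, -622, -584, 60, 0, 0, 1.558, 85, -622, -584, 60, 0, 0, 1.558, 85, -622, -584, 60, 0, 0, 1.558, 85, -622, -584, 60, 0, 0, 1.558, 85, -622, -584, 60, 0, 0, 1.558, 85, -622, -584, 60, 0, 0, 1.558, 85, -622, -584, 60, 0, 0, 1.558]'

```text
t: 1.1
tcp_pos: [434.6, 232.9, 369.5]
eef_rot: [[0.181, 0.984, -0.0], [0.984, -0.181, 0.0], [0.0, -0.0, -1.0]]
wrist_force: [0.5, 1.3, 0.2]
finger_gap: 85.1
```

```bash
python3 - <<'E'
from h import *
from cell import env
s=env.get_state()
print(s["t"],s["tcp_pos"],s["joint_pos"].round(2))
print(delta(s,TO+110*u+[0,0,300],RH))
E
```

```text
1.1 [434.5916856  232.86954869 369.52545159] [-0.93  0.38  0.47  1.97 -0.23  0.84 -0.51]
(array([-257.5,  241.2,   69.5]), array([-0.0001, -0.0001,  0.0522]))
```

Emit:
step_arm --plan '[85, -257, 241, 60, 0, 0, 0.052, 85, -257, 241, 60, 0, 0, 0.052, 85, -257, 241, 60, 0, 0, 0.052, 85, -257, 241, 60, 0, 0, 0.052, 85, -257, 241, 60, 0, 0, 0.052, 85, -257, 241, 60, 0, 0, 0.052, 85, -257, 241, 60, 0, 0, 0.052, 85, -257, 241, 60, 0, 0, 0.052, 85, -257, 241, 60, 0, 0, 0.052, 85, -257, 241, 60, 0, 0, 0.052, 85, -257, 241, 60, 0, 0, 0.052, 85, -257, 241, 60, 0, 0, 0.052]'

```text
t: 2.1
tcp_pos: [626.1, -60.0, 309.1]
eef_rot: [[0.226, 0.974, -0.001], [0.974, -0.226, 0.001], [0.0, -0.001, -1.0]]
wrist_force: [-0.4, -0.9, 0.2]
finger_gap: 85.1
```

```bash
python3 - <<'E'
from h import *
from cell import env,cams
s=env.get_state()
print(s["t"],s["tcp_pos"],s["joint_pos"].round(2))
print(delta(s,TO+110*u+[0,0,207],RH))
d=cams.read_camera("scene");np.savez("/tmp/scene1.npz",**d);crop(d["pixels"],220,60,460,260,3,"pics/s1.png")
E
```

```text
2.1 [626.08525363 -60.00345921 309.12433895] [-0.23  0.64  0.42  1.69 -0.32  0.88  0.09]
(array([ -4.1,   0.3, 102.1]), array([-0.0014, -0.0004,  0.0062]))
```

View pics/s1.png

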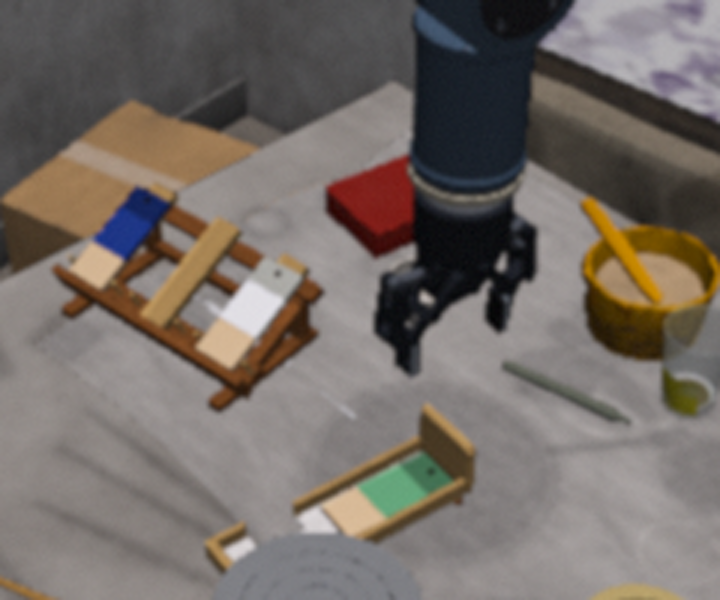

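Emit:
step_arm --plan '[85, -2, 0, 25, 0, 0, 0.005, 85, -2, 0, 50, 0, 0, 0.005, 85, -2, 0, 75, 0, 0, 0.005, 85, -2, 0, 85, 0, 0, 0.005, 85, -2, 0, 92, 0, 0, 0.005, 85, -2, 0, 97, 0, 0, 0.005, 85, -2, 0, 97, 0, 0, 0.005, 85, -2, 0, 97, 0, 0, 0.005]'

```text
t: 2.82
tcp_pos: [626.3, -62.4, 213.6]
eef_rot: [[0.231, 0.973, 0.001], [0.973, -0.231, -0.0], [0.0, 0.001, -1.0]]
wrist_force: [-0.3, -0.9, -0.5]
finger_gap: 85.3
```

```bash
python3 - <<'E'
from h import *
from cell import env,cams
s=env.get_state()
print(s["t"],s["tcp_pos"],s["joint_pos"].round(2))
print(delta(s,TO+110*u+[0,0,207],RH))
d=cams.read_camera("scene");np.savez("/tmp/scene2.npz",**d);crop(d["pixels"],300,110,420,250,5,"pics/s2.png")
d=cams.read_camera("top");np.savez("/tmp/top2.npz",**d);crop(d["pixels"],310,150,400,260,6,"pics/t2.png")
E
```

```text
2.8167 [626.26726308 -62.37896599 213.55670247] [-0.19  0.75  0.35  1.77 -0.38  0.69  0.14]
(array([-1.8, -0.6,  6.6]), array([ 0.0012, -0.0002,  0.0012]))
```

View pics/s2.png

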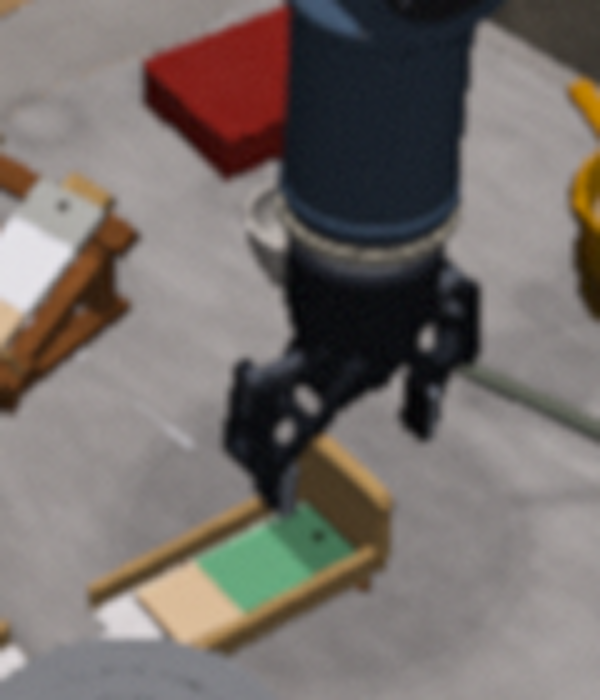

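View pics/t2.png

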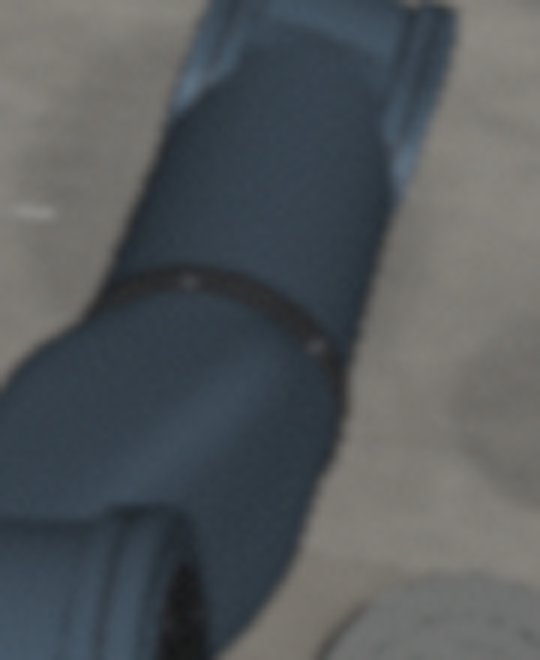

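Emit:
step_arm --plan '[85, 0, -0.6, 3, 0, 0, 0, 85, 0, -0.6, 5.5, 0, 0, 0, 40, 0, -0.6, 5.5, 0, 0, 0, 20, 0, -0.6, 5.5, 0, 0, 0, 5, 0, -0.6, 5.5, 0, 0, 0, 2, 0, -0.6, 5.5, 0, 0, 0, 2, 0, -0.6, 5.5, 0, 0, 0, 2, 0, -0.6, 5.5, 0, 0, 0, 2, 0, -0.6, 5.5, 0, 0, 0, 2, 0, -0.6, 5.5, 0, 0, 0, 2, 0, -0.6, 5.5, 0, 0, 0, 2, 0, -0.6, 5.5, 0, 0, 0]'

```text
t: 3.92
tcp_pos: [625.3, -62.4, 207.2]
eef_rot: [[0.231, 0.973, 0.0], [0.973, -0.231, 0.0], [0.0, 0.0, -1.0]]
wrist_force: [-1.3, 0.3, 2.1]
finger_gap: 9.4
```

```bash
python3 - <<'E'
from h import *
from cell import env,cams
s=env.get_state()
print(s["t"],s["tcp_pos"],s["finger_gap"],s["wrist_force"],s["moment"])
d=cams.read_camera("scene");np.savez("/tmp/scene3.npz",**d);crop(d["pixels"],280,110,420,260,4,"pics/s3.png")
# rows for rotation about pivot: tool x = tray y; lifting = rotation by -a about tray y
p=np.array(s["tcp_pos"]);R=np.array(s["eef_rot"])
piv=TO-106*u+5*Z; v=R.T@(piv-p); print("pivot in tool",v)
for a in range(3,31,3):
    Q=Ro.from_rotvec([-np.radians(a),0,0]).as_matrix()
    print(a,(v-Q@v).round(1),-np.radians(a).round(4))
E
```

```text
3.9167 [625.32772769 -62.36194082 207.20800605] 9.373996700985453 [-1.33088701  0.29266542  2.14309562] [ 0.03491041  0.17237916 -0.04631774]
pivot in tool [  -1.40413808 -215.64841973  202.20451507]
3 [ -0.  -10.9 -11. ] -0.0524
6 [ -0.  -22.3 -21.4] -0.1047
9 [  0.  -34.3 -31.2] -0.1571
12 [ -0.  -46.8 -40.4] -0.2094
15 [  0.  -59.7 -48.9] -0.2618
18 [  0.  -73.  -56.7] -0.3142
21 [  0.  -86.8 -63.9] -0.3665
24 [   0.  -100.9  -70.2] -0.4189
27 [   0.  -115.3  -75.9] -0.4712
30 [   0.  -130.   -80.7] -0.5236
```

View pics/s3.png

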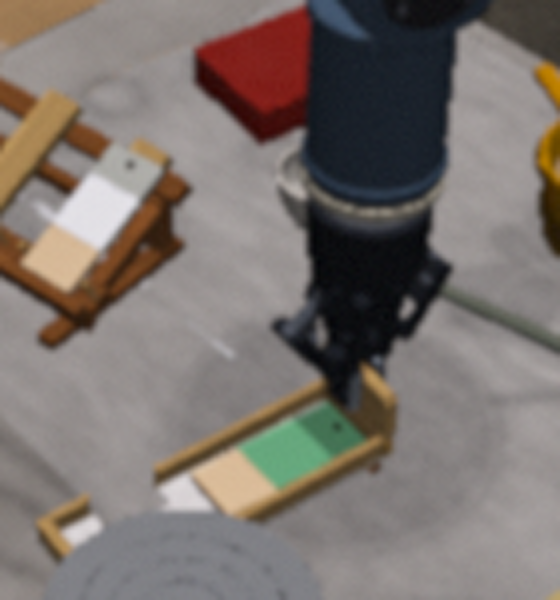

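Emit:
step_arm --plan '[2, 0, -5.4, -5.6, -0.0262, 0, 0, 2, 0, -10.9, -11.0, -0.0524, 0, 0, 2, 0, -16.5, -16.3, -0.0785, 0, 0, 2, 0, -22.3, -21.4, -0.1047, 0, 0, 2, 0, -28.2, -26.4, -0.1309, 0, 0, 2, 0, -34.3, -31.2, -0.1571, 0, 0, 2, 0, -40.5, -35.9, -0.1833, 0, 0, 2, 0, -46.8, -40.4, -0.2094, 0, 0, 2, 0, -53.2, -44.7, -0.2356, 0, 0, 2, 0, -59.7, -48.9, -0.2618, 0, 0, 2, 0, -66.3, -52.9, -0.288, 0, 0, 2, 0, -73.0, -56.7, -0.3142, 0, 0]'

```text
t: 4.97
tcp_pos: [553.5, -45.3, 263.6]
eef_rot: [[0.231, 0.926, 0.3], [0.973, -0.219, -0.071], [-0.0, 0.309, -0.951]]
wrist_force: [-0.4, 0.2, -1.5]
finger_gap: 9.2
```

```bash
python3 - <<'E'
from h import *
from cell import env,cams
s=env.get_state()
print(s["t"],s["tcp_pos"],s["finger_gap"],s["wrist_force"],s["moment"],s["joint_pos"].round(2))
R=np.array(s["eef_rot"]);print("tilt deg",np.degrees(np.arccos(-R[2,2])))
d=cams.read_camera("scene");np.savez("/tmp/scene4.npz",**d);crop(d["pixels"],260,110,420,260,4,"pics/s4.png")
# remaining from commanded 18deg
p=np.array([625.33,-62.36,207.2]);v=np.array([-1.4,-215.65,202.2])
Rx=lambda a:Ro.from_rotvec([-np.radians(a),0,0]).as_matrix()
v18=Rx(18).T@v*0+v  # pivot in tool at commanded pose is unchanged
for a in (3,6,9,11):print(a,(v-Rx(a)@v).round(1),np.radians(a))
E
```

```text
4.9667 [553.49031706 -45.30373621 263.58868464] 9.217551508450152 [-0.4375114   0.20036372 -1.5104251 ] [ 0.27733762  0.78859837 -0.10057506] [-0.26  0.55  0.33  2.08 -0.42  0.25  0.17]
tilt deg 17.980515761596454
3 [ -0.  -10.9 -11. ] 0.05235987755982989
6 [ -0.  -22.3 -21.4] 0.10471975511965978
9 [  0.  -34.3 -31.2] 0.15707963267948966
11 [  0.  -42.5 -37.4] 0.19198621771937624
```

View pics/s4.png

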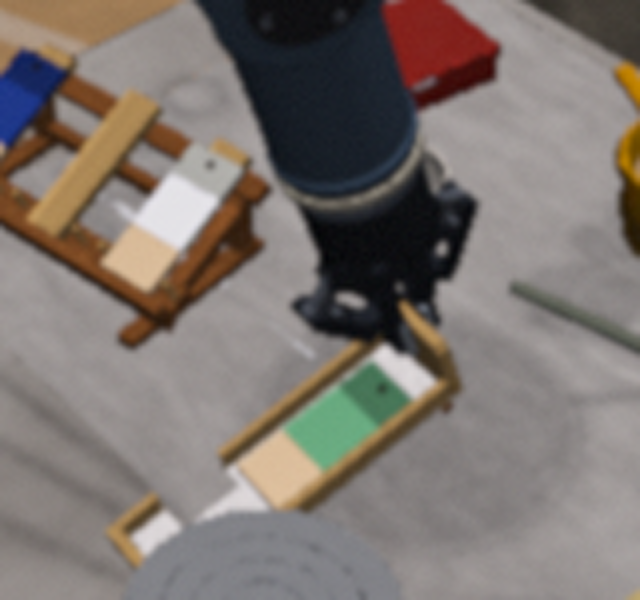

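Emit:
step_arm --plan '[2, 0, 0, 0, 0, 0, 0, 2, 0, -3.6, -3.7, -0.0175, 0, 0, 2, 0, -3.6, -3.7, -0.0175, 0, 0, 2, 0, -3.6, -3.7, -0.0175, 0, 0]'

```text
t: 5.35
tcp_pos: [550.0, -44.5, 265.9]
eef_rot: [[0.231, 0.92, 0.316], [0.973, -0.218, -0.075], [-0.0, 0.324, -0.946]]
wrist_force: [-1.3, -0.2, -2.3]
finger_gap: 9.2
```

```bash
python3 - <<'E'
from h import *
from cell import env,cams
s=env.get_state()
print(s["t"],s["tcp_pos"],s["finger_gap"],s["wrist_force"],s["joint_pos"].round(2))
R=np.array(s["eef_rot"]);print("tilt deg",np.degrees(np.arccos(-R[2,2])))
d=cams.read_camera("scene");np.savez("/tmp/scene5.npz",**d);crop(d["pixels"],260,110,420,260,4,"pics/s5.png")
E
```

```text
5.35 [550.00663011 -44.45190193 265.94884701] 9.2346729916105 [-1.33004275 -0.19920016 -2.28832965] [-0.26  0.54  0.33  2.1  -0.43  0.23  0.17]
tilt deg 18.922638695226002
```

View pics/s5.png

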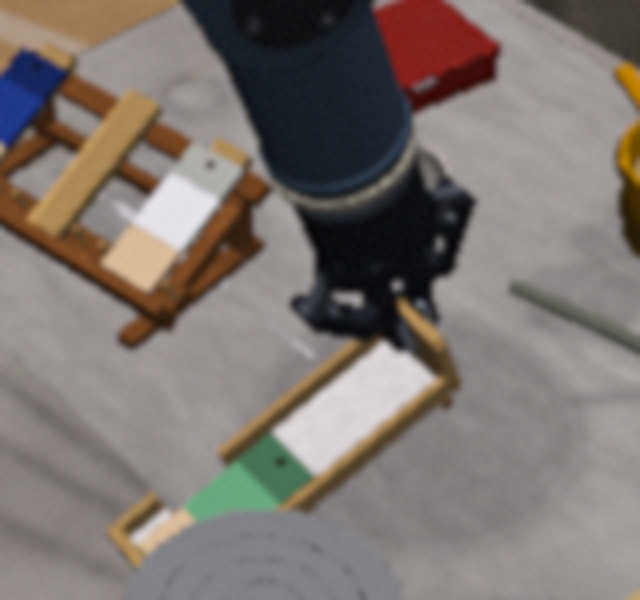

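Emit:
step_arm --plan '[2, 0, 0, 0, 0, 0, 0, 2, 0, 0, 0, 0, 0, 0, 2, 0, 0, 0, 0, 0, 0, 2, 0, 0, 0, 0, 0, 0]'

```text
t: 5.73
tcp_pos: [549.9, -44.5, 266.1]
eef_rot: [[0.231, 0.92, 0.317], [0.973, -0.218, -0.075], [-0.0, 0.325, -0.946]]
wrist_force: [-1.3, 0.3, -3.1]
finger_gap: 9.1
```

```bash
python3 - <<'E'
from h import *
from cell import env,cams
s=env.get_state()
R=np.array(s["eef_rot"]);print("tilt deg",np.degrees(np.arccos(-R[2,2])))
d=cams.read_camera("scene");np.savez("/tmp/scene6.npz",**d);crop(d["pixels"],260,110,420,260,4,"pics/s6.png")
d=cams.read_camera("top");np.savez("/tmp/top6.npz",**d);crop(d["pixels"],310,170,400,260,6,"pics/t6.png")
# expected bar head top edge if at the end: tray x=-105+110=5,z 22
a=np.radians(18.9);piv=np.array([-106,0,5.])
Q=Ro.from_rotvec([0,-a,0]).as_matrix();T=np.column_stack([u,w,Z])
_,_,K,E=load("scene",6)
for x in(5,10):
  for y in(-23,23):
    q=T@(piv+Q@(np.array([x,y,22])-piv))+TO
    print(x,y,((proj(q,K,E)-[260,110])*4).round(1))
E
```

```text
tilt deg 18.98499523181302
5 -23 [311.7 473. ]
5 23 [268.3 428.1]
10 -23 [318.  467.9]
10 23 [274.4 423.1]
```

View pics/s6.png

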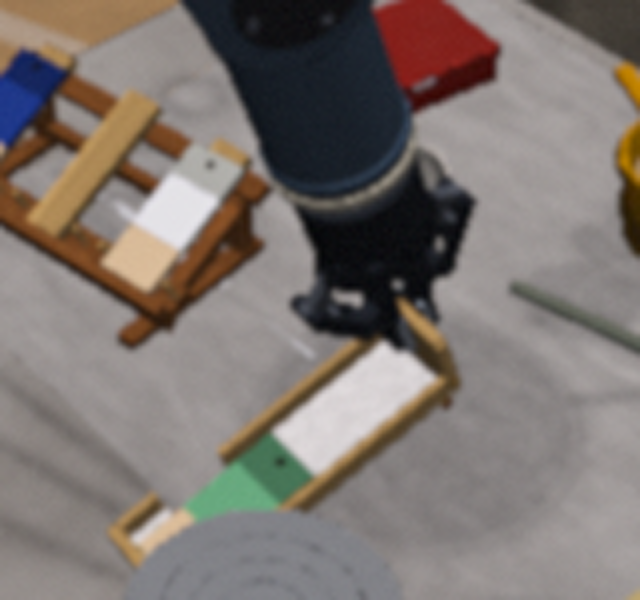

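View pics/t6.png

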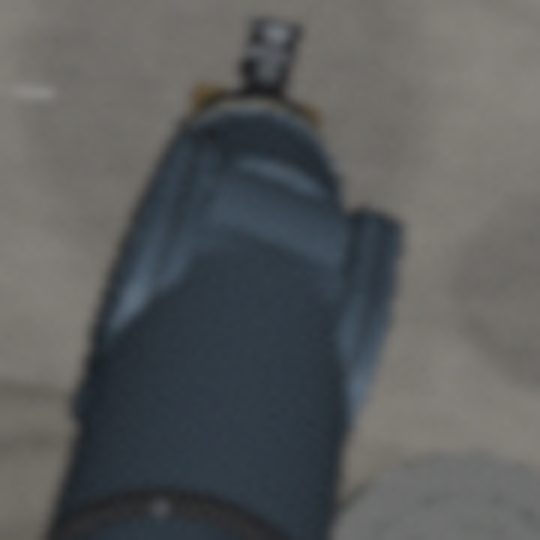

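```bash
python3 - <<'E'
from h import *
v=np.array([-1.4,-215.65,202.2])
for a in (1,3,5,7,9,11,13,15,16.5,17.8,18.6,19):
    Q=Ro.from_rotvec([np.radians(a),0,0]).as_matrix();print(a,(v-Q@v).round(1),np.radians(a).round(4))
E
```

```text
1 [0.  3.5 3.8] 0.0175
3 [-0.  10.3 11.6] 0.0524
5 [ 0.  16.8 19.6] 0.0873
7 [-0.  23.  27.8] 0.1222
9 [ 0.  29.  36.2] 0.1571
11 [ 0.  34.6 44.9] 0.192
13 [ 0.  40.  53.7] 0.2269
15 [ 0.  45.  62.7] 0.2618
16.5 [ 0.  48.5 69.6] 0.288
17.8 [-0.  51.5 75.6] 0.3107
18.6 [-0.  53.2 79.3] 0.3246
19 [ 0.  54.1 81.2] 0.3316
```

Emit:
step_arm --plan '[2, 0, 3.5, 3.8, 0.0175, 0, 0, 2, 0, 10.3, 11.6, 0.0524, 0, 0, 2, 0, 16.8, 19.6, 0.0873, 0, 0, 2, 0, 23, 27.8, 0.1222, 0, 0, 2, 0, 29, 36.2, 0.1571, 0, 0, 2, 0, 34.6, 44.9, 0.192, 0, 0, 2, 0, 40, 53.7, 0.2269, 0, 0, 2, 0, 45, 62.7, 0.2618, 0, 0, 2, 0, 48.5, 69.6, 0.288, 0, 0, 2, 0, 51.5, 75.6, 0.3107, 0, 0, 2, 0, 53.2, 79.3, 0.3246, 0, 0, 2, 0, 54.1, 81.2, 0.3316, 0, 0]'

```text
t: 6.83
tcp_pos: [626.1, -62.6, 207.1]
eef_rot: [[0.231, 0.973, 0.001], [0.973, -0.231, -0.0], [-0.0, 0.001, -1.0]]
wrist_force: [-3.3, 0.5, 17.3]
finger_gap: 9.2
```

Emit:
step_arm --plan '[2, 0, 0, 0, 0, 0, 0, 2, 0, 0, 0, 0, 0, 0, 2, 0, 0, 0, 0, 0, 0, 30, 0, 0, 0, 0, 0, 0, 50, 0, 0, 0, 0, 0, 0, 60, 0, 0, 0, 0, 0, 0, 60, 0, 0, 0, 0, 0, 0, 60, 0, 0, 0, 0, 0, 0, 60, 0, 0, 0, 0, 0, 0, 60, 0, 0, 0, 0, 0, 0]'

```text
t: 7.67
tcp_pos: [625.4, -62.4, 207.1]
eef_rot: [[0.231, 0.973, 0.0], [0.973, -0.231, -0.0], [-0.0, 0.0, -1.0]]
wrist_force: [-0.4, 0.4, 0.4]
finger_gap: 60.1
```

```bash
python3 - <<'E'
from h import *
from cell import env,cams
s=env.get_state()
print(s["t"],s["tcp_pos"],s["finger_gap"],s["wrist_force"],s["joint_pos"].round(2))
d=cams.read_camera("scene");np.savez("/tmp/scene7.npz",**d);crop(d["pixels"],260,110,420,260,4,"pics/s7.png")
E
```

```text
7.6667 [625.35481769 -62.36206631 207.08362292] 60.089181931290895 [-0.41658888  0.42073762  0.44050623] [-0.19  0.76  0.35  1.77 -0.39  0.68  0.15]
```

View pics/s7.png

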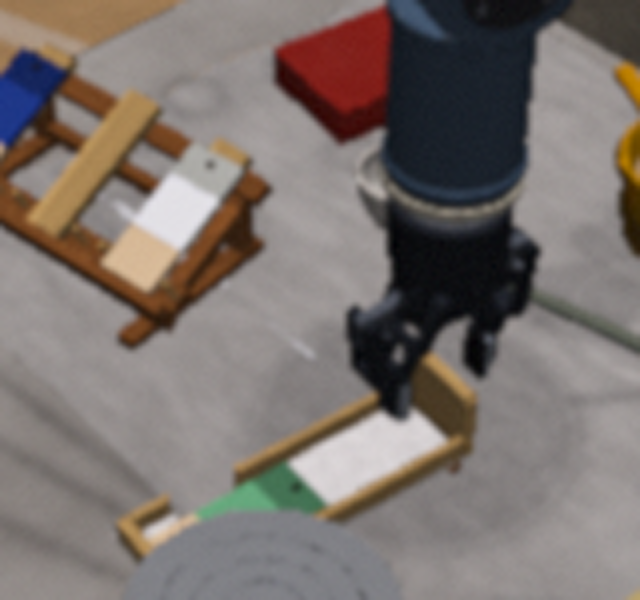

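```bash
cat >> h.py <<'E'
RG=np.column_stack([-u,w,-Z])
E
python3 - <<'E'
from h import *
from cell import env
s=env.get_state()
print(delta(s,[480,260,350],RG))
E
```

```text
(array([ 280.1, -215.8, -142.9]), array([ 0.0000e+00,  1.0000e-04, -1.5698e+00]))
```

Emit:
step_arm --plan '[70, 0, 0, -40, 0, 0, 0, 85, 0, 0, -80, 0, 0, 0, 85, 0, 0, -110, 0, 0, 0, 85, 280, -216, -143, 0, 0, -1.57, 85, 280, -216, -143, 0, 0, -1.57, 85, 280, -216, -143, 0, 0, -1.57, 85, 280, -216, -143, 0, 0, -1.57, 85, 280, -216, -143, 0, 0, -1.57, 85, 280, -216, -143, 0, 0, -1.57, 85, 280, -216, -143, 0, 0, -1.57, 85, 280, -216, -143, 0, 0, -1.57, 85, 280, -216, -143, 0, 0, -1.57]'

```text
t: 8.72
tcp_pos: [477.2, 264.8, 350.6]
eef_rot: [[-0.785, 0.619, -0.0], [0.619, 0.785, 0.002], [0.002, 0.002, -1.0]]
wrist_force: [-0.7, 0.5, -0.6]
finger_gap: 85.0
```

```bash
python3 - <<'E'
from h import *
from cell import env,cams
s=env.get_state()
print(s["t"],s["tcp_pos"],s["finger_gap"],s["wrist_force"],s["joint_pos"].round(2))
d=cams.read_camera("top");np.savez("/tmp/top8.npz",**d);crop(d["pixels"],320,175,370,260,9,"pics/t8.png")
E
```

```text
8.7167 [477.24195885 264.75848334 350.61078822] 84.96979125464918 [-0.67172911  0.52344721 -0.61053255] [-0.68  0.45  0.13  1.86 -0.08  0.84  0.39]
```

View pics/t8.png

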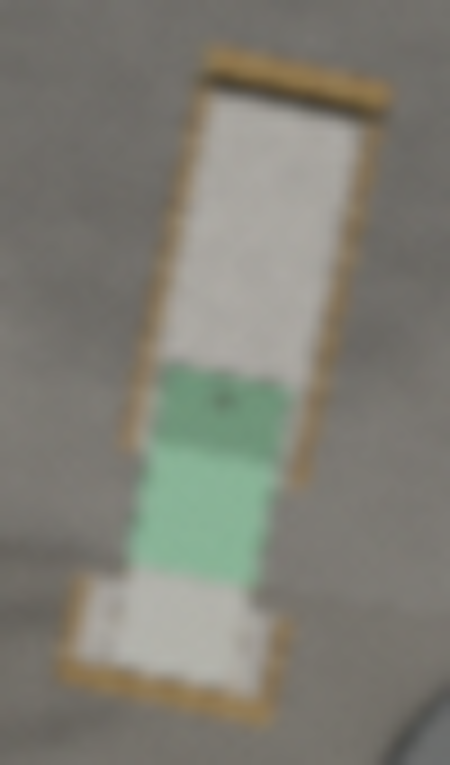

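```bash
python3 - <<'E'
from h import *
from cell import env
a,z,K,E=load("top",8)
f=lambda x,y,zz,s=9,o=(320,175):ray((x+.5)/s-.5+o[0],(y+.5)/s-.5+o[1],K,E,zz)
hm=np.mean([f(*p,67) for p in((213,45),(393,82),(386,107),(203,72))],0)
em=np.mean([f(*p,30) for p in((58,680),(270,722))],0)
nt=np.mean([f(*p,30) for p in((125,450),(302,488))],0)
d=(hm-em)[:2];print(hm,em,np.arctan2(d[1],d[0]),hm-110*u,em+114.5*u,nt+30*u)
h=cv2.cvtColor(a,cv2.COLOR_RGB2HSV)
g=((h[...,0]>55)&(h[...,0]<85)&(h[...,1]>50)).astype(np.uint8)
g[:,:320]=0;g[:,370:]=0;g[:175]=0;g[260:]=0
r=cv2.minAreaRect(cv2.findNonZero(g));print(r)
c=f(*0*np.array([0,0]),22) if 0 else ray(*r[0],K,E,22);print("green centre",c)
bx=[ray(*p,K,E,22) for p in cv2.boxPoints(r)];print(np.round(bx,1))
hd=np.mean([f(163,362,22),f(293,383,22)],0);print("head",hd,"centre",hd-55*u)
print(delta(env.get_state(),TO-51*u+[0,0,260],RG))
E
```

```text
[626.4276115  -64.02925797  67.        ] [410.11955907 -13.67731249  30.        ] -0.2287060406915637 [519.42547471 -38.52351893  67.        ] [521.499056   -40.22646812  30.        ] [520.84074875 -39.92003796  30.        ]
((342.84613037109375, 227.26922607421875), (13.139781951904297, 20.592193603515625), 11.309932708740234)
green centre [490.08914494 -31.92476338  22.        ]
[[462.4  -4.2  22. ]
 [526.9 -18.5  22. ]
 [517.9 -59.7  22. ]
 [453.4 -45.3  22. ]]
head [526.37351426 -39.28718113  22.        ] centre [472.87244587 -26.53431161  22.        ]
(array([-173.4, -238.2,   89.5]), array([ 0.0034, -0.0024, -0.4206]))
```

```bash
sed -i 's/^YAW=.*/YAW=-.232; TO=np.array([520.3,-39.6,0.])/' h.py; python3 - <<'E'
from h import *
from cell import env
print(delta(env.get_state(),TO-50.5*u+[0,0,260],RG))
E
```

```text
(array([-176.2, -237.7,   89.5]), array([ 0.0034, -0.0024, -0.4226]))
```

Emit:
step_arm --plan '[85, -176, -238, 70, 0, 0, -0.42, 85, -176, -238, 70, 0, 0, -0.42, 85, -176, -238, 70, 0, 0, -0.42, 85, -176, -238, 70, 0, 0, -0.42, 85, -176, -238, 70, 0, 0, -0.42, 85, -176, -238, 70, 0, 0, -0.42, 85, -176, -238, 70, 0, 0, -0.42, 85, -176, -238, 70, 0, 0, -0.42, 85, -176, -238, 70, 0, 0, -0.42, 85, -176, -238, 70, 0, 0, -0.42, 85, -176, -238, 70, 0, 0, -0.42, 85, -176, -238, 70, 0, 0, -0.42]'

```text
t: 9.77
tcp_pos: [467.7, -34.4, 280.3]
eef_rot: [[-0.967, 0.254, 0.001], [0.254, 0.967, 0.001], [-0.001, 0.001, -1.0]]
wrist_force: [0.7, -0.4, -0.7]
finger_gap: 84.7
```

```bash
python3 - <<'E'
from h import *
from cell import env
s=env.get_state();print(s["t"],s["tcp_pos"],s["joint_vel"].round(3))
print(delta(s,TO-50.5*u+[0,0,200],RG))
E
```

```text
9.7667 [467.69585997 -34.41374204 280.34591925] [-0.006 -0.     0.002  0.002  0.001 -0.003  0.006]
(array([-1.7,  7. , 80.4]), array([ 0.0007,  0.0006, -0.0247]))
```

Emit:
step_arm --plan '[85, -1.7, 7, 0, 0, 0, -0.025, 85, -1.7, 7, 30, 0, 0, -0.025, 85, -1.7, 7, 60, 0, 0, -0.025, 85, -1.7, 7, 70, 0, 0, -0.025, 85, -1.7, 7, 70, 0, 0, -0.025, 85, -1.7, 7, 70, 0, 0, -0.025]'

```text
t: 10.27
tcp_pos: [471.1, -28.4, 209.9]
eef_rot: [[-0.973, 0.229, -0.001], [0.229, 0.973, 0.0], [0.001, 0.0, -1.0]]
wrist_force: [0.1, -0.7, 0.5]
finger_gap: 85.1
```

```bash
python3 - <<'E'
from h import *
from cell import env,cams
s=env.get_state();print(s["t"],s["tcp_pos"],s["joint_vel"].round(3))
print(delta(s,TO-50.5*u+[0,0,176],RG))
d=cams.read_camera("scene");crop(d["pixels"],260,110,420,260,4,"pics/s9.png")
E
```

```text
10.2667 [471.0855678  -28.35087806 209.92165212] [ 0.006 -0.03   0.006 -0.011  0.     0.009  0.   ]
(array([-0. ,  0.4, 33.9]), array([ 0.    , -0.0009,  0.0006]))
```

View pics/s9.png

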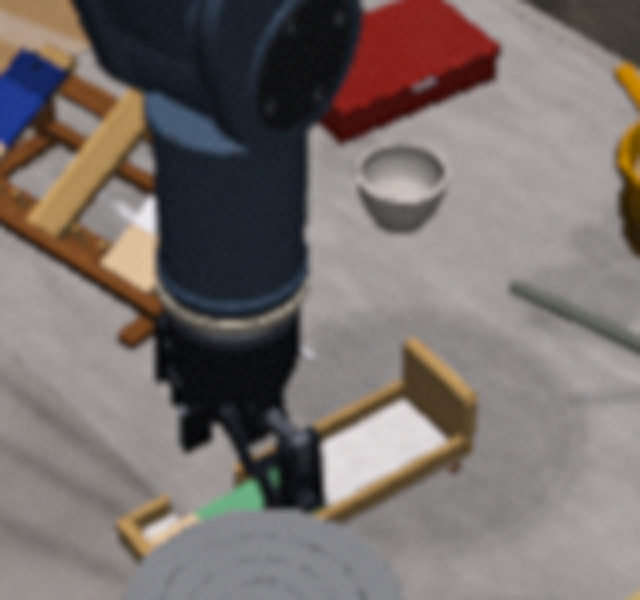

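Emit:
step_arm --plan '[85, 0, 0.4, 10, 0, 0, 0, 85, 0, 0.4, 20, 0, 0, 0, 85, 0, 0.4, 28, 0, 0, 0, 85, 0, 0.4, 33, 0, 0, 0, 85, 0, 0.4, 34, 0, 0, 0, 85, 0, 0.4, 34, 0, 0, 0]'

```text
t: 10.82
tcp_pos: [471.0, -29.0, 176.2]
eef_rot: [[-0.973, 0.232, 0.0], [0.232, 0.973, -0.0], [-0.0, -0.0, -1.0]]
wrist_force: [-0.1, -0.4, 0.2]
finger_gap: 85.0
```

Emit:
step_arm --plan '[70, 0, 0, 0, 0, 0, 0, 55, 0, 0, 0, 0, 0, 0, 50, 0, 0, 0, 0, 0, 0, 44, 0, 0, 0, 0, 0, 0, 40, 0, 0, 0, 0, 0, 0, 40, 0, 0, 0, 0, 0, 0, 40, 0, 0, 0, 0, 0, 0, 40, 0, 0, 0, 0, 0, 0]'

```text
t: 11.48
tcp_pos: [471.0, -29.1, 176.7]
eef_rot: [[-0.973, 0.232, 0.001], [0.232, 0.973, -0.0], [-0.001, 0.0, -1.0]]
wrist_force: [-1.1, -0.1, 8.3]
finger_gap: 44.9
```

```bash
python3 - <<'E'
from h import *
from cell import env,cams
s=env.get_state();print(s["t"],s["tcp_pos"],s["joint_pos"].round(2),s["wrist_force"],s["finger_gap"])
E
```

```text
11.4833 [471.00286802 -29.13271383 176.66846775] [-0.04  0.64  0.    2.19 -0.01  0.31  1.3 ] [-1.05451953 -0.12734988  8.33526512] 44.90568931491868
```

Emit:
step_arm --plan '[40, 0, 0, -4, 0, 0, 0, 40, 0, 0, -12, 0, 0, 0, 40, 0, 0, -25, 0, 0, 0, 40, 0, 0, -45, 0, 0, 0, 40, 0, 0, -70, 0, 0, 0, 40, 0, 0, -95, 0, 0, 0, 40, 0, 0, -110, 0, 0, 0, 40, 0, 0, -110, 0, 0, 0]'

```text
t: 12.15
tcp_pos: [471.5, -29.2, 289.5]
eef_rot: [[-0.973, 0.232, 0.005], [0.232, 0.973, 0.0], [-0.005, 0.001, -1.0]]
wrist_force: [-0.7, 0.1, -1.0]
finger_gap: 44.7
```

```bash
python3 - <<'E'
from h import *
from cell import env,cams
s=env.get_state();print(s["t"],s["tcp_pos"],s["joint_pos"].round(3),s["wrist_force"],s["finger_gap"])
d=cams.read_camera("scene");np.savez("/tmp/scene10.npz",**d);crop(d["pixels"],230,90,420,260,4,"pics/s10.png")
b=np.radians(25);b=.4363
xr=np.array([np.cos(b),0,np.sin(b)]);zr=np.array([-np.sin(b),0,np.cos(b)])
R=np.column_stack([-xr,[0,1,0],-zr])
for h in(162,262):
  p=RO+55*xr+h*zr;print(p,delta(s,p,R))
# fit FK
from scipy.optimize import least_squares
D=[([-1.408,.5765,.0248,1.4379,-.015,1.129,-.0565],[164.84,654.39,403.85]),
([-.93,.38,.47,1.97,-.23,.84,-.51],[434.6,232.87,369.5]),
([-.23,.64,.42,1.69,-.32,.88,.09],[626.09,-60,309.1]),
([-.19,.75,.35,1.77,-.38,.69,.14],[626.27,-62.38,213.56]),
([-.26,.55,.33,2.08,-.42,.25,.17],[553.5,-45.3,263.6]),
([-.26,.54,.33,2.10,-.43,.23,.17],[550,-44.45,265.95]),
([-.68,.45,.13,1.86,-.08,.84,.39],[477.24,264.76,350.6]),
([-.04,.64,0,2.19,-.01,.31,1.3],[471,-29.13,176.67]),(list(s["joint_pos"]),list(s["tcp_pos"]))]
import itertools
rz=lambda a:Ro.from_euler('z',a).as_matrix();ry=lambda a:Ro.from_euler('y',a).as_matrix()
def fk(q,x,sg):
    h,a,bb,dd,o1=x;q=np.array(q)*sg
    A=rz(q[0]+o1)@ry(q[1]);p=np.array([0,0,h])+A@[0,0,a];A=A@rz(q[2])@ry(q[3]);p=p+A@[0,0,bb];A=A@rz(q[4])@ry(q[5]);p=p+A@[0,0,dd];return p,A@rz(q[6])
best=None
for s1,s3,s5,s7 in itertools.product((1,-1),repeat=4):
    sg=np.array([s1,1,s3,1,s5,1,s7])
    r=least_squares(lambda x:np.ravel([fk(q,x,sg)[0]-t for q,t in D]),[340,400,400,100,0])
    if best is None or r.cost<best[0]-1e-6:best=(r.cost,r.x,sg)
print(best)
for q,t in D[-2:]:print(fk(q,*best[1:])[0]-t)
print(fk(D[-1][0],*best[1:])[1].round(2),s["eef_rot"].round(2))
E
```

```text
12.15 [471.48623825 -29.22234195 289.46877896] [-0.046  0.435  0.011  2.104 -0.008  0.598  1.308] [-0.71885821  0.09797054 -1.01515348] 44.70231316974226
[551.08826523 248.4        210.06646739] (array([-12.6, 288.4,  79.8]), array([-0.0504, -0.4292, -0.2305]))
[508.82936763 248.4        300.69861165] (array([ 28. , 278.7, -11. ]), array([-0.0504, -0.4292, -0.2305]))
(np.float64(239.62607969921737), array([ 2.84086143e+02,  5.90036425e+02,  3.92432215e+02,  2.02378262e+02,
       -8.34544552e-02]), array([-1,  1, -1,  1, -1,  1,  1]))
[1.58252739 9.19919351 4.76956297]
[-0.09509343  7.51684198  4.15069867]
[[-0.21  0.98  0.01]
 [ 0.98  0.21 -0.  ]
 [-0.    0.   -1.  ]] [[-0.97  0.23  0.01]
 [ 0.23  0.97  0.  ]
 [-0.01  0.   -1.  ]]
```

View pics/s10.png

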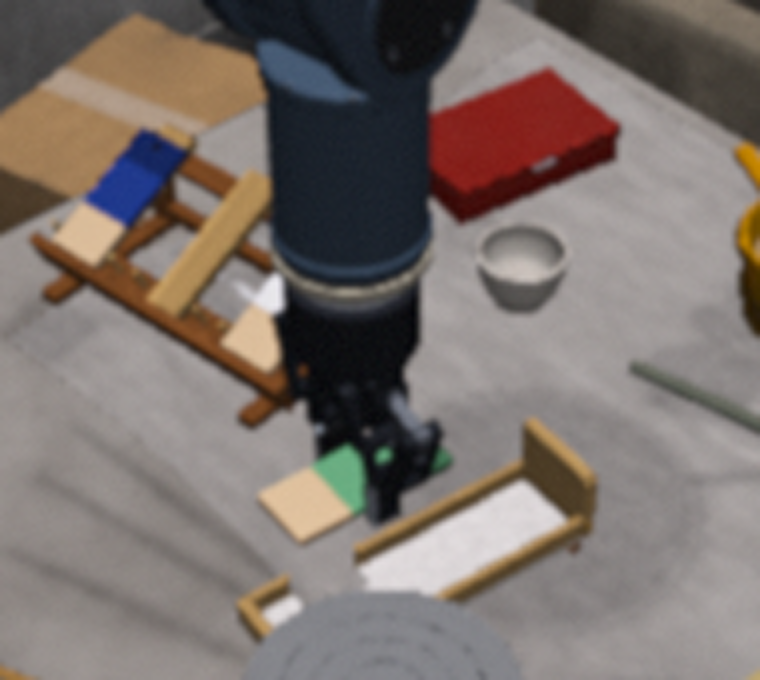

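```bash
cat > ik.py <<'E'
from h import *
from scipy.optimize import least_squares
x=np.array([284.1,590,392.4,202.4,-.0835]);sg=np.array([-1,1,-1,1,-1,1,1])
rz=lambda a:Ro.from_euler('z',a).as_matrix();ry=lambda a:Ro.from_euler('y',a).as_matrix()
def fk(q):
    h,a,bb,dd,o1=x;q=np.array(q)*sg
    A=rz(q[0]+o1)@ry(q[1]);p=np.array([0,0,h])+A@[0,0,a];A=A@rz(q[2])@ry(q[3]);p=p+A@[0,0,bb];A=A@rz(q[4])@ry(q[5]);p=p+A@[0,0,dd];return p,A@rz(q[6])
LO=np.array([-2.76,-.34,-1.52,.19,-1.09,.17,-2.82]);HI=np.array([2.76,2.15,1.57,2.46,4.23,1.99,2.82])
def ik(p,zax,yax=None,q0=None):
    def f(q):
        P,A=fk(q);return np.r_[(P-p)/100,(A[:,2]-zax)*2]
    return least_squares(f,np.clip(q0,LO+.01,HI-.01),bounds=(LO,HI))
E
python3 - <<'E'
from ik import *
b=.4363
xr=np.array([np.cos(b),0,np.sin(b)]);zr=np.array([-np.sin(b),0,np.cos(b)])
rng=np.random.default_rng(0)
qc=np.array([-.046,.435,.011,2.104,-.008,.598,1.308])
A=fk(qc)[1];Rm=np.array([[-.973,.232,.005],[.232,.973,0],[-.005,0,-1]]);print((A.T@Rm).round(2));C=A.T@Rm
for h in(162,200,250):
  p=RO+55*xr+h*zr;S=[]
  for k in range(30):
    r=ik(p,-zr,q0=qc+rng.normal(0,.6,7)*(k>0))
    if r.cost<1e-5:S.append((np.linalg.norm(r.x[:6]-qc[:6]),r.x.round(2)))
  S.sort(key=lambda t:t[0]);print(h,len(S));[print(t[1]) for t in S[:4]]
E
```

```text
[[ 0.43  0.9   0.  ]
 [-0.9   0.43  0.  ]
 [ 0.    0.    1.  ]]
162 23
[-0.61  0.66  0.06  2.05  1.3   0.17  2.29]
[-0.61  0.66  0.06  2.05  1.31  0.17  1.95]
[-0.61  0.66  0.06  2.05  1.31  0.17 -2.55]
[-0.61  0.66  0.06  2.05  1.31  0.17  1.18]
200 29
[-0.67  0.59  0.12  2.06  0.9   0.17  1.12]
[-0.67  0.59  0.13  2.06  0.9   0.17 -1.64]
[-0.67  0.59  0.13  2.06  0.9   0.17  1.35]
[-0.67  0.59  0.12  2.06  0.91  0.17  2.16]
250 30
[-0.79  0.51  0.27  2.07  0.38  0.21  1.09]
[-0.82  0.51  0.31  2.07  0.27  0.2   0.87]
[-0.82  0.51  0.31  2.07  0.28  0.2  -2.79]
[-0.78  0.51  0.24  2.07  0.44  0.21  2.13]
```

```bash
cat >> h.py <<'E'
b_=.4363
xr=np.array([np.cos(b_),0,np.sin(b_)]);zr=np.array([-np.sin(b_),0,np.cos(b_)])
RR=np.column_stack([-xr,[0,1,0],-zr])
E
python3 - <<'E'
from h import *
from cell import env
s=env.get_state()
print(delta(s,RO+55*xr+250*zr,RR),RO+55*xr+250*zr)
E
```

```text
(array([ 22.7, 279.9,  -1.7]), array([-0.0505, -0.4307, -0.2302])) [513.90043535 248.4        289.82275434]
```

Emit:
step_arm --plan '[40, 2, 25, -5, -0.005, -0.04, -0.02, 40, 4, 50, -5, -0.01, -0.08, -0.042, 40, 6, 75, -5, -0.015, -0.12, -0.063, 40, 8, 100, -4, -0.02, -0.16, -0.084, 40, 10, 125, -4, -0.024, -0.2, -0.105, 40, 12, 150, -4, -0.028, -0.24, -0.126, 40, 14, 175, -3, -0.032, -0.28, -0.147, 40, 16, 200, -3, -0.036, -0.32, -0.17, 40, 18, 225, -2, -0.04, -0.36, -0.19, 40, 20, 250, -2, -0.045, -0.4, -0.21, 40, 23, 280, -2, -0.05, -0.43, -0.23, 40, 23, 280, -2, -0.05, -0.43, -0.23]'

```text
t: 13.2
tcp_pos: [512.5, 256.1, 286.7]
eef_rot: [[-0.907, -0.011, 0.42], [-0.009, 1.0, 0.006], [-0.42, 0.001, -0.908]]
wrist_force: [-0.0, 1.8, -0.8]
finger_gap: 44.4
```

```bash
python3 - <<'E'
from h import *
from cell import env,cams
s=env.get_state();print(s["t"],s["tcp_pos"],s["joint_pos"].round(3),s["joint_vel"].round(2),s["finger_gap"])
print(delta(s,RO+55*xr+250*zr,RR))
d=cams.read_camera("scene");np.savez("/tmp/scene11.npz",**d);crop(d["pixels"],200,60,390,230,4,"pics/s11.png")
E
```

```text
13.2 [512.46160448 256.07115549 286.66138511] [-0.871  0.532  0.362  2.057  0.232  0.219  0.775] [ 0.08 -0.03 -0.    0.05 -0.01  0.04  0.06] 44.41594666685617
(array([-2.6, -7.7, -2.3]), array([ 0.0059, -0.0028,  0.0093]))
```

View pics/s11.png

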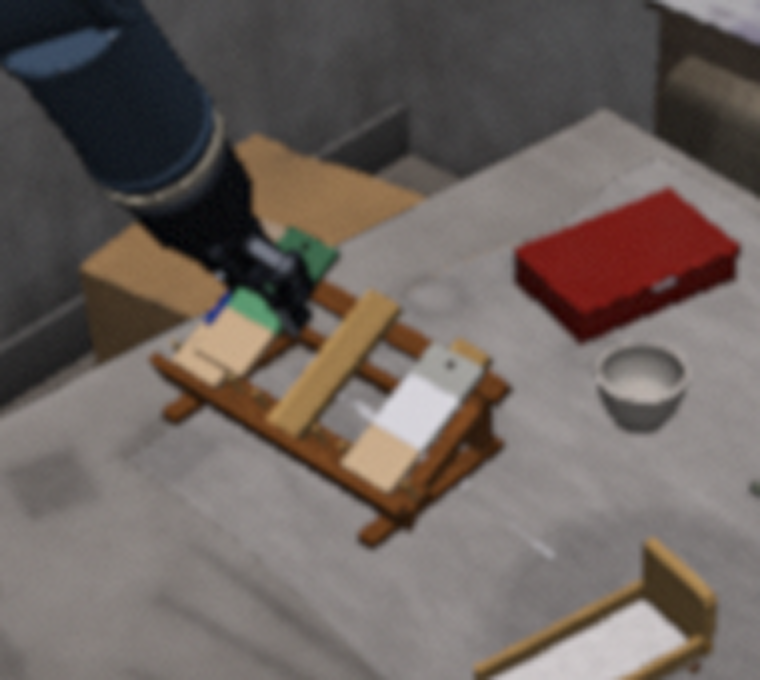

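```bash
python3 - <<'E'
from h import *
from cell import env,cams
s=env.get_state()
print(delta(s,RO+59*xr+205*zr,RR))
E
```

```text
(array([-6.9, -4.6, 42.7]), array([ 0.0022, -0.0051,  0.0068]))
```

Emit:
step_arm --plan '[40, -3, -1, 8, 0, 0, 0, 40, -5, -1, 18, 0, 0, 0, 40, -6, -1, 28, 0, 0, 0, 40, -7, -1, 36, 0, 0, 0, 40, -7, -1, 42, 0, 0, 0, 40, -7, -1, 42, 0, 0, 0, 40, -7, -1, 42, 0, 0, 0, 40, -7, -1, 42, 0, 0, 0]'

```text
t: 13.92
tcp_pos: [537.7, 246.6, 252.6]
eef_rot: [[-0.908, 0.002, 0.418], [0.002, 1.0, -0.001], [-0.418, -0.0, -0.908]]
wrist_force: [0.1, -0.3, -1.2]
finger_gap: 44.6
```

```bash
python3 - <<'E'
from h import *
from cell import env,cams
s=env.get_state();print(s["t"],s["tcp_pos"],s["joint_pos"].round(3),s["joint_vel"].round(2),s["finger_gap"])
print(delta(s,RO+59*xr+205*zr,RR))
d=cams.read_camera("scene");np.savez("/tmp/scene12.npz",**d);crop(d["pixels"],225,110,335,200,7,"pics/s12.png")
d=cams.read_camera("top");np.savez("/tmp/top12.npz",**d);crop(d["pixels"],205,145,305,220,8,"pics/t12.png")
s=env.get_state();print(delta(s,RO+59*xr+205*zr,RR))
E
```

```text
13.9167 [537.66531916 246.57884765 252.62037018] [-0.766  0.596  0.275  2.038  0.44   0.174  0.583] [-0.02 -0.01  0.01 -0.    0.01  0.   -0.01] 44.62299800732737
(array([1.8, 1.8, 1.2]), array([-0.0013, -0.005 , -0.0017]))
(array([1.8, 1.2, 1.7]), array([-0.0006, -0.0043, -0.0009]))
```

View pics/s12.png

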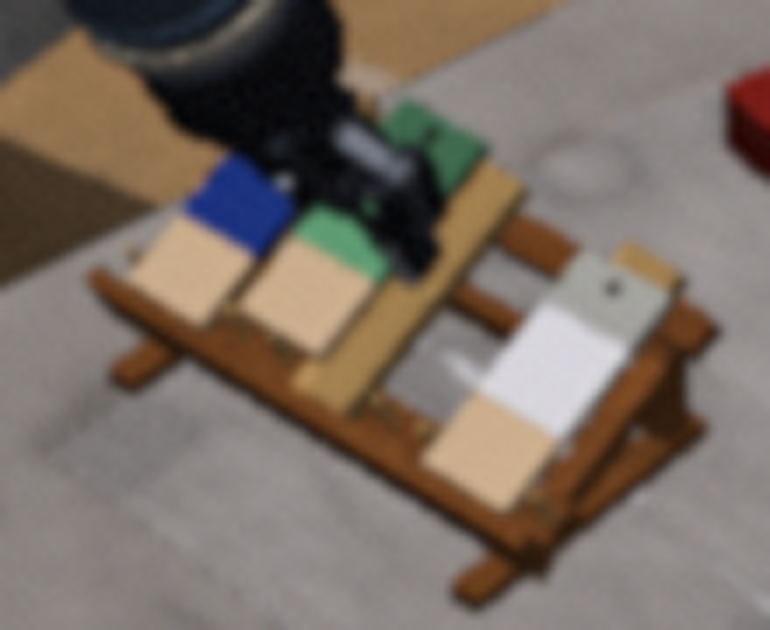

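View pics/t12.png

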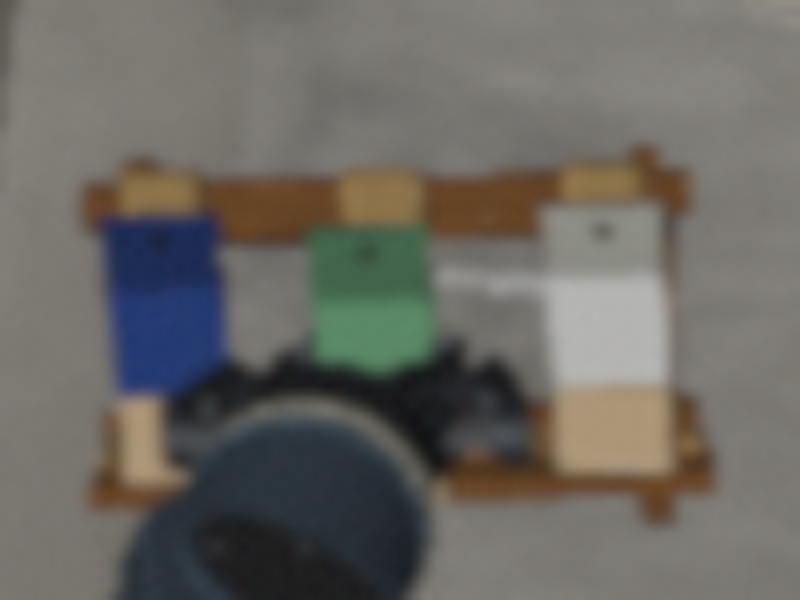

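```bash
python3 - <<'E'
from h import *
from cell import env
s=env.get_state();p=s["tcp_pos"];R=s["eef_rot"]
for off,hh in((1.4,154),(5,154),(1.4,158)):
  for n,o,sc in(("top",(205,145),8),("scene",(225,110),7)):
    _,_,K,E=load(n,12)
    L=[]
    for x in(55+off,-55+off):
      for y in(23,-23):
        q=p+R@np.array([-x,y,hh]);L.append(((proj(q,K,E)+.5-np.array(o))*sc).round(0))
    print(off,hh,n,*L)
# reference: white/blue bars bare end corners in scene
_,_,K,E=load("scene",12)
for y0 in(86,-86):
  print([((proj(RO+x*xr+[0,y0+y,0]+8*zr,K,E)+.5-np.array((225,110)))*7).round(0) for x in(0,110) for y in(23,-23)])
_,_,K,E=load("top",12)
for y0 in(86,-86):
  print([((proj(RO+x*xr+[0,y0+y,0]+8*zr,K,E)+.5-np.array((205,145)))*8).round(0) for x in(0,110) for y in(23,-23)])
E
```

```text
1.4 154 top [306. 229.] [429. 227.] [327. 504.] [446. 502.]
1.4 154 scene [407.  87.] [489. 133.] [236. 297.] [317. 346.]
5 154 top [305. 220.] [428. 218.] [326. 495.] [445. 493.]
5 154 scene [412.  80.] [495. 126.] [242. 290.] [323. 339.]
1.4 158 top [308. 226.] [430. 224.] [328. 501.] [447. 499.]
1.4 158 scene [410.  92.] [493. 138.] [240. 302.] [321. 351.]
[array([126., 274.]), array([201., 321.]), array([289.,  75.]), array([365., 118.])]
[array([419., 456.]), array([503., 508.]), array([587., 243.]), array([673., 291.])]
[array([125., 485.]), array([241., 483.]), array([100., 218.]), array([218., 215.])]
[array([558., 477.]), array([673., 475.]), array([543., 209.]), array([662., 207.])]
```

Emit:
step_arm --plan '[40, 0.5, 1, 5, 0, -0.004, 0, 40, 1, 1.5, 11, 0, -0.004, 0, 40, 2, 1.5, 17, 0, -0.004, 0, 40, 2, 1.5, 23, 0, -0.004, 0, 40, 2, 1.5, 29, 0, -0.004, 0, 40, 2, 1.5, 33, 0, -0.004, 0, 40, 2, 1.5, 33, 0, -0.004, 0, 40, 2, 1.5, 33, 0, -0.004, 0]'

```text
t: 14.68
tcp_pos: [549.3, 249.1, 222.2]
eef_rot: [[-0.906, 0.0, 0.422], [-0.0, 1.0, -0.001], [-0.422, -0.0, -0.906]]
wrist_force: [-1.2, -0.6, -0.5]
finger_gap: 44.5
```

```bash
python3 - <<'E'
from h import *
from cell import env,cams
s=env.get_state();print(s["t"],s["tcp_pos"],s["joint_pos"].round(3),s["joint_vel"].round(2),s["finger_gap"],s["wrist_force"],s["moment"])
print(delta(s,RO+58.5*xr+163*zr,RR))
d=cams.read_camera("scene");np.savez("/tmp/scene13.npz",**d);crop(d["pixels"],225,110,335,200,7,"pics/s13.png")
E
```

```text
14.6833 [549.28677119 249.08511117 222.1595122 ] [-0.673  0.644  0.149  2.029  0.947  0.175  0.087] [-0.01 -0.01  0.   -0.   -0.   -0.    0.  ] 44.53886158616267 [-1.20707092 -0.63447756 -0.54730803] [0.02970346 0.49324825 0.01476622]
(array([-0. , -0.7, 10.7]), array([-0.0005, -0.0004,  0.    ]))
```

View pics/s13.png

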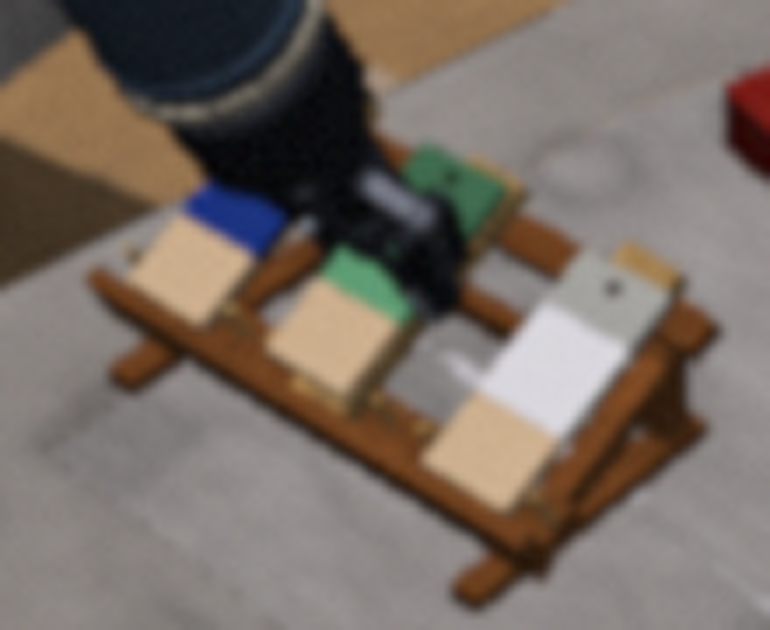

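Emit:
step_arm --plan '[40, 0, -0.5, 2, 0, 0, 0, 40, 0, -0.5, 4, 0, 0, 0, 40, 0, -0.5, 6, 0, 0, 0, 40, 0, -0.5, 7, 0, 0, 0, 40, 0, -0.5, 7, 0, 0, 0]'

```text
t: 15.15
tcp_pos: [552.3, 248.5, 215.4]
eef_rot: [[-0.907, 0.0, 0.422], [-0.0, 1.0, -0.001], [-0.422, -0.001, -0.907]]
wrist_force: [0.5, 0.3, -0.7]
finger_gap: 43.9
```

```bash
python3 - <<'E'
from h import *
from cell import env,cams
s=env.get_state();print(s["t"],s["joint_pos"].round(3),s["finger_gap"],s["wrist_force"],s["moment"])
print(delta(s,RO+58.5*xr+163*zr,RR))
E
```

```text
15.15 [-0.659  0.657  0.133  2.026  1.022  0.175  0.015] 43.89939722986961 [ 0.51207983  0.26672273 -0.71659548] [-0.01590086  0.52800832  0.00473531]
(array([-0.1, -0.1,  3.3]), array([-0.0007, -0.0006,  0.0001]))
```

Emit:
step_arm --plan '[40, 0, 0, 1, 0, 0, 0, 40, 0, 0, 2, 0, 0, 0, 40, 0, 0, 3, 0, 0, 0, 40, 0, 0, 3, 0, 0, 0]'

```text
t: 15.48
tcp_pos: [553.5, 248.6, 213.1]
eef_rot: [[-0.906, 0.0, 0.422], [0.0, 1.0, -0.0], [-0.422, -0.0, -0.906]]
wrist_force: [-1.2, -0.4, 1.1]
finger_gap: 44.6
```

```bash
python3 - <<'E'
from h import *
from cell import env,cams
s=env.get_state();print(s["t"],s["joint_pos"].round(3),s["finger_gap"],s["wrist_force"],s["moment"])
print(delta(s,RO+58.5*xr+163*zr,RR))
d=cams.read_camera("scene");np.savez("/tmp/scene14.npz",**d);crop(d["pixels"],225,110,335,200,7,"pics/s14.png")
E
```

```text
15.4833 [-0.654  0.661  0.128  2.025  1.05   0.175 -0.012] 44.58647603029209 [-1.17624368 -0.35059971  1.12220818] [-0.00730349  0.57124919  0.03858822]
(array([-0. , -0.2,  0.7]), array([-0.0004, -0.0001, -0.    ]))
```

View pics/s14.png

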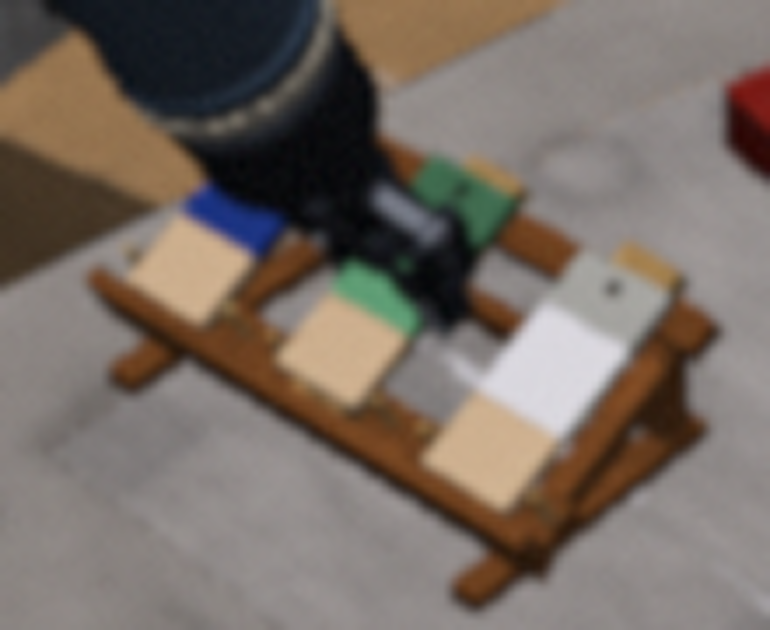

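Emit:
step_arm --plan '[40, 0, 0, 1, 0, 0, 0, 40, 0, 0, 2, 0, 0, 0, 40, 0, 0, 2.5, 0, 0, 0, 40, 0, 0, 2.5, 0, 0, 0]'

```text
t: 15.87
tcp_pos: [553.5, 248.5, 212.7]
eef_rot: [[-0.906, -0.0, 0.424], [0.0, 1.0, 0.0], [-0.424, 0.0, -0.906]]
wrist_force: [-22.0, -4.3, 34.0]
finger_gap: 44.5
```

```bash
python3 - <<'E'
from h import *
from cell import env,cams
s=env.get_state();print(s["t"],s["finger_gap"],s["wrist_force"],s["moment"])
print(delta(s,RO+58.5*xr+163*zr,RR))
E
```

```text
15.8667 44.53601297386772 [-22.02685616  -4.31032125  34.00569415] [-0.62753587  1.78427672 -0.26156726]
(array([-0.2, -0.1,  0.4]), array([ 0.0003,  0.0011, -0.0001]))
```

Emit:
step_arm --plan '[40, 0, 0, -1, 0, 0, 0, 40, 0, 0, -1.3, 0, 0, 0, 40, 0, 0, -1.3, 0, 0, 0]'

```text
t: 16.12
tcp_pos: [553.6, 248.5, 212.9]
eef_rot: [[-0.906, 0.0, 0.423], [0.0, 1.0, 0.0], [-0.423, 0.0, -0.906]]
wrist_force: [-11.5, -1.6, 16.8]
finger_gap: 44.5
```

```bash
python3 - <<'E'
from h import *
from cell import env,cams
s=env.get_state();print(s["t"],s["finger_gap"],s["wrist_force"],s["moment"])
print(delta(s,RO+58.5*xr+163*zr,RR))
d=cams.read_camera("scene");np.savez("/tmp/scene15.npz",**d);crop(d["pixels"],225,110,335,200,7,"pics/s15.png")
d=cams.read_camera("top");np.savez("/tmp/top15.npz",**d);crop(d["pixels"],205,145,305,220,8,"pics/t15.png")
_,_,K,E=load("scene",15)
for hz in (0,8):print([((proj(RO+x*xr+[0,y,0]+hz*zr,K,E)+.5-np.array((225,110)))*7).round(0) for x in(3,113) for y in(23,-23)])
E
```

```text
16.1167 44.542285122440006 [-11.47906981  -1.63539213  16.83130779] [-0.20086617  1.05695875 -0.09294754]
(array([-0. , -0.1,  0.5]), array([ 0.    ,  0.0005, -0.0001]))
[array([280., 366.]), array([360., 415.]), array([445., 161.]), array([525., 207.])]
[array([273., 357.]), array([352., 406.]), array([438., 151.]), array([519., 197.])]
```

View pics/s15.png

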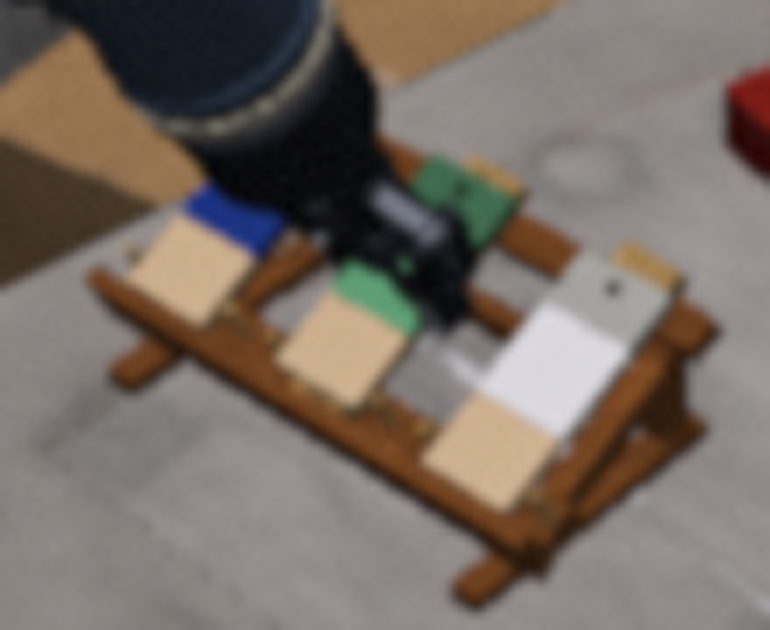

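View pics/t15.png

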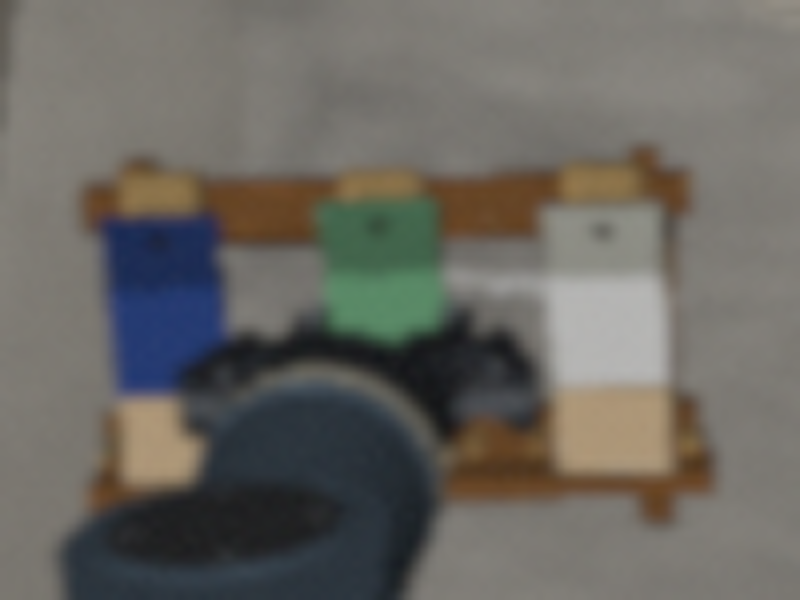

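Emit:
step_arm --plan '[40, 0, 0, -1, 0, 0, 0, 46, 0, 0, -1, 0, 0, 0, 52, 0, 0, -1, 0, 0, 0, 60, 0, 0, -1, 0, 0, 0, 62, 0, 0, -1, 0, 0, 0, 62, 0, 0, -1, 0, 0, 0, 62, 0, 0, -1, 0, 0, 0, 62, 0, 0, -1, 0, 0, 0]'

```text
t: 16.88
tcp_pos: [553.7, 248.6, 212.7]
eef_rot: [[-0.906, 0.0, 0.422], [-0.0, 1.0, -0.001], [-0.422, -0.001, -0.906]]
wrist_force: [-0.7, -0.1, -0.4]
finger_gap: 62.2
```

Emit:
step_arm --plan '[62, 0, 0, -8, 0, 0, 0, 62, 0, 0, -20, 0, 0, 0, 62, 0, 0, -40, 0, 0, 0, 62, 0, 0, -65, 0, 0, 0, 62, 0, 0, -95, 0, 0, 0, 62, 0, 0, -110, 0, 0, 0, 62, 0, 0, -110, 0, 0, 0, 62, 0, 0, -110, 0, 0, 0]'

```text
t: 17.55
tcp_pos: [507.1, 248.5, 313.8]
eef_rot: [[-0.906, 0.0, 0.424], [0.001, 1.0, 0.001], [-0.424, 0.001, -0.906]]
wrist_force: [-0.7, -1.1, -0.1]
finger_gap: 61.8
```

```bash
python3 - <<'E'
from h import *
from cell import env,cams
s=env.get_state();print(s["t"],s["tcp_pos"],s["joint_pos"].round(3),s["finger_gap"],s["wrist_force"])
d=cams.read_camera("scene");np.savez("/tmp/scene16.npz",**d);crop(d["pixels"],225,110,335,200,7,"pics/s16.png")
d=cams.read_camera("top");np.savez("/tmp/top16.npz",**d);crop(d["pixels"],205,145,305,220,8,"pics/t16.png")
E
```

```text
17.55 [507.09018424 248.45829825 313.77798844] [-0.525  0.451 -0.135  2.039  0.845  0.424  0.193] 61.77466298715948 [-0.65893467 -1.0625631  -0.14861092]
```

View pics/s16.png

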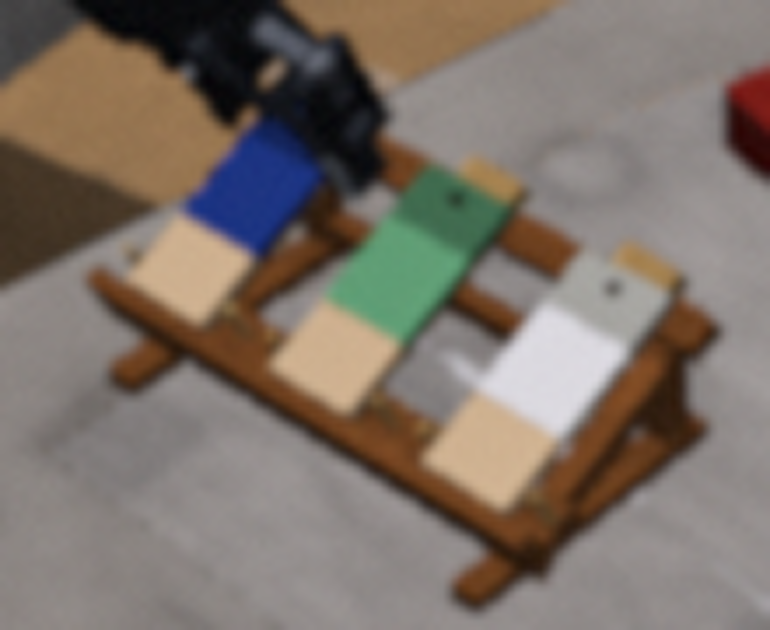

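View pics/t16.png

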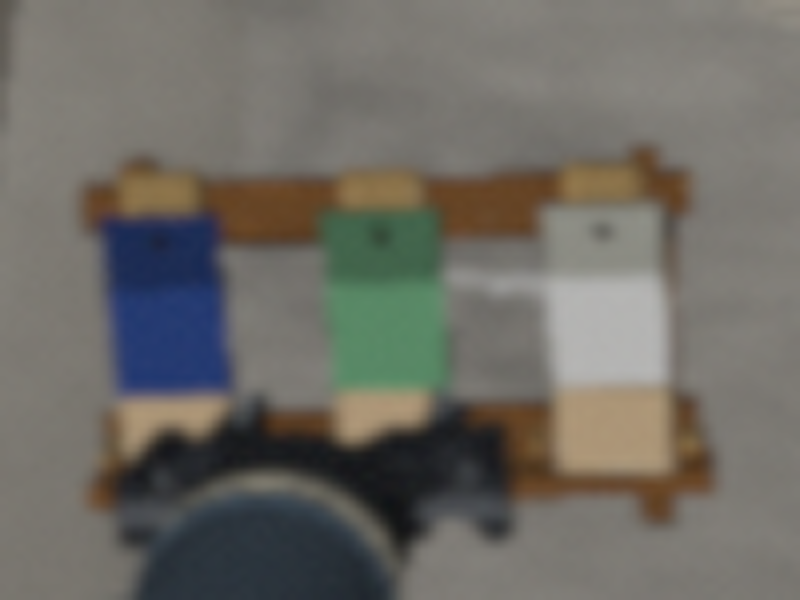

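```bash
python3 - <<'E'
from h import *
a,z,K,E=load("scene",16);crop(a,260,130,420,250,5,"pics/s16b.png")
E
```

```text
(no output)
```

View pics/s16b.png

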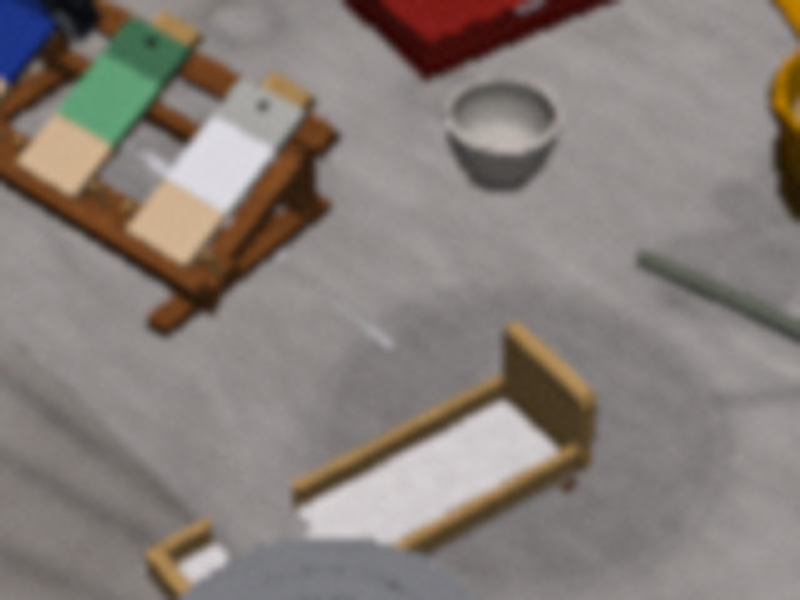

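The tray is flat and empty, and the bar is on the ledge between its neighbours. Handing in.

```bash
python3 -c "
from cell import finish_job
print(finish_job())"
```

```text
the job is handed in; nothing more can be done
None
```

The job is handed in at about 17.7 s of the 61 s allowed. `finish_job` gave no verdict, so the result below rests on my own last checks.

- **Tray:** I lifted it by the handle board to about 19° on its foot. That is less than the 25–30° at which the bar slides surely, because joint 6 was close to its lower limit. The bar still slid fully to the low end. I then set the tray flat and let go of it; it ended about 2 mm from where it started.
- **Bar:** I took it by its sides at the notches, tilted it 25° and lowered it onto the middle slat. It touched down under a brief push of about 40 N, which I eased to about 20 N before letting go.
- **Last pictures:** The bar had slid about 4 mm down to the ledge, glaze up and in line with the blue and white bars, which had not visibly moved. The tray stood flat and the arm was about 110 mm clear with no contact force. The cup looked untouched. I did not measure the pot or tape roll again, but the hand never went near them.
- **One disagreement:** While the bar was held above the rack, the scene camera put its glazed end about 3 mm lower than I expected. After release it lay in line with its neighbours in both views.

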